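Turn up a kaleidoscope's mosaic and hold the UV lamp over it

TASK

The glue under the three mosaic tiles on the wooden kaleidoscope tube has to be set with the UV lamp. Without lifting the tube, roll it over on its foam mat until the row of tiles faces straight up, and let go of it; then take the white hand lamp out of its dock, carry it over the canvases in the drying rack, clear above their tops, and hold it upright about 15 mm above the tiles, centred over them, its bar in line with the row. The glue is still wet, so nothing may touch the tiles; leave the rack and everything else alone, and finish while still holding the lamp there.

Things in the scene. Friction and masses are not known exactly. Their poses are not given: they have to be found in the camera images.
- tube: kaleidoscope: plain round wooden tube, 52 mm in diameter, 190 mm long, about 0.24 kg, lying on its side on a grey foam mat, brass bands near both ends, a clear end and a black eyepiece end. Origin at its middle, on its axis (32 mm above the table). Its z axis runs along the tube towards the black eyepiece. It rolls without slipping on the mat and stays where it is left
- tiles: row of three glued glass mosaic tiles (orange, blue, orange), each 13 mm square, 45 mm long in all, standing 2 mm proud of the tube at its clear end, the row's middle 48 mm from the tube's middle. Origin at the centre of the row's outer face (28 mm from the tube's axis). z axis points straight out of the tube through the tiles, x axis lies along the row and the tube. At the start the tiles look sideways, away from the robot, 45 to 80 degrees over from straight up
- mat_top (a point): centre of the top of the fixed grey foam mat under the tube: 200 mm (x) by 230 mm (y), top 6 mm above the table; x points away from the robot, the tube lies along y
- lamp: white T-shaped hand-held UV lamp, 0.17 kg. Origin at the centre of its underside, the violet light window. z axis up through the handle; x axis along the bar head, which is 90 mm (x) by 28 mm (y) by 24 mm high. The upright handle in the middle is 32 mm (x) by 22 mm (y) and reaches 120 mm above the underside; grip it across the 22 mm, between 60 and 115 mm above the underside. At the start it stands in the dock with its underside 5 mm above the table
- dock: fixed black charging dock, an open tray 108 mm (x) by 46 mm (y), 20 mm high with 5 mm walls and floor, in which the lamp's bar stands with 4 mm of play all round; the lamp lifts straight up. A small block with a green light adds 14 mm at its +x end. Origin under the centre of the tray, x along the bar
- rack: fixed wooden drying rack between dock and mat: base 320 mm (x) by 100 mm (y), with two cream box canvases on edge, 300 mm long (x), their tops 110 mm above the table. Origin under its centre
- glue_jar: bystander, loose: round jar with a white screw lid, 60 mm across, 75 mm tall. Origin at the centre of its underside
- paint_bottle: bystander, loose: white plastic paint bottle with a red band, 66 mm across, 210 mm tall. Origin at the centre of its underside
- tub: bystander, loose: open white and navy plastic tub, 116 mm across the rim, 95 mm tall. Origin at the centre of its underside
- brush: bystander, loose: flat paint brush with a wooden handle lying flat, about 200 mm long (origin on its underside, between its ends)
- tile_dish: bystander, loose: small white dish of spare tiles, 72 mm across, 26 mm high. Origin at the centre of its underside
- scraper: bystander, loose: paint scraper with a dark wooden handle lying flat, about 190 mm long (origin on its underside, between its ends)
- scissors: bystander, loose: scissors with lime-green handles lying flat, 180 mm long (origin near the pivot)
Mind the look-alikes: they are no part of the job. Of the things that look like the lamp, the middle-sized one is meant.

How it is judged:
By the outcome, as a careful person would: the job done as asked, in the order asked, and still so for the second after the job is handed in, while the arm keeps its last pose, push and grip.
It also fails if it takes over 67 s, if anything falls off the work surface, if the arm or the gripper's body presses on something with over 40 N, if the wrist force passes 120 N, or if a joint passes its speed limit or range.

ROBOT

A 7-joint arm with a two-finger parallel gripper is mounted at the origin on the work surface. World frame = base frame: x ahead of the robot, y to its left, z up, the work surface at z = 0. Lengths are in m, angles in rad, forces in N, time in s.
With the tool pointing down it reaches from about 0.425 to 0.925 m from the base axis. Payload 6.8 kg.
Tool frame: the origin (TCP) lies on the centre line of the jaws, within the pads' length; the fingertips stand 17 mm ahead of it and the grasp point (between the pads) lies 2 mm behind it; z points along the fingers, x is the direction in which the jaws open and shut, and the axes are right-handed (so a half turn about z gives the same grasp; the last joint's range is limited). The gripper opens to 85 mm and grips with 20 to 120 N. Pads are 22 mm wide; open, the fingers measure 114 mm over their backs; the gripper's body (76 mm by 85 mm) begins 54 mm behind the grasp point. The pads swing forward as they close: fully open they stand 13 mm farther back than shut.
Start: joints at [-1.442, 0.477, 0.022, 1.555, -0.011, 1.109, -0.083], TCP at [0.158, 0.656, 0.221] pointing down, gripper open.
Joint ranges: [-2.96, 2.96], [-0.34, 2.1], [-1.41, 1.46], [0.24, 2.44], [-1.37, 4.51], [0.17, 1.92], [-2.96, 2.96]. Speed limits (rad/s): [2.39, 2.39, 3.14, 3.14, 3.14, 3.14, 3.14].

INTERFACE

Orientations are given as a unit quaternion [w, x, y, z].
In Python, from station import status, read_camera, camera_model, bot gives the robot as it stands.
- The arm moves only by the tool arm_command, never from a script. Its argument "series" is a list of rows, each a list of 3 entries, a list of its own where there are three numbers: the finger opening in mm, from 0 to 85.4, then the shift along the tool's x, y, z in mm, then the turn about the tool's z in rad. In form: [[gripper, [dx, dy, dz], roll], ...]. A call has 1 to 8 rows; each row is the pose to reach, as a shift and turn from the pose commanded when the call began, along the tool's axes at that moment; what a row does not reach only later rows make up. A row lasts 1/8 s, in which the tool goes at most 62.5 mm and 10.7 degrees, less where a joint would pass 70% of its speed; a pose out of reach is approached as far as the arm can. A call with a gripper value outside its range is refused whole. The fingers move at their own pace and stop on an object; "squeeze" is the grip in N (left out, the last holds). Time passes only in rows, so rows that repeat a pose let the fingers close. It gives the time, the measured TCP pose, the force and the opening at its end, in the units of the state.
- status.get_obs(): the state, without advancing time (a new reading comes with each control period).
- read_camera(name): name is "scene" or "top" or "wrist"; returns the picture (384x512x3 uint8, blue, green, red); there is no depth.
- camera_model(name): a dict with "fov_y" (degrees; the focal length in pixels is half the picture's height over the tangent of half this angle, whatever the lens; pixels are square), "cx", "cy" (the principal point, pixels), "R" (3x3) and "t" (3): a world point X has camera coordinates R X + t. Camera axes: x right, y down, z forward; pixel columns grow to the right and rows downward; lengths in m; the calibration is good to about 2 mm. A picture is of the moment at which its call begins: read the wrist's pose just before it. camera_model takes no time and is no camera call; for the wrist camera it gives the pose at the moment of the call.
- bot.hand_in(): hands the job in, once; it reports no verdict.
The state is a dict: "t": time; "q": joint angles; "joint_vel": joint speeds; "joint_torque": joint torques, N m; "eef_pos": TCP position; "tool_rot": TCP orientation; "contact_force": force on the tool from outside, world axes, zero at the start; "torque": the same for the moment, N m; "gripper_width": opening from 0.0 (shut) to 1.0 (fully open).
Only numpy, scipy, OpenCV 4.12 (cv2) and the standard library are available. Lean on these libraries where they do the work, as an engineer would, in place of code of your own. Each camera call takes 0.05 s, during which the arm holds its last target.

## Working session

There is one attempt and no reset: what is moved stays moved. The work goes in short steps, Python scripts to look and compute and a tool call to move; the robot and the scene stay as the last step left them, time stands still between calls to the robot, and variables do not carry over. Pictures are saved under pics/ and viewed, and the job is handed in when it is done.

Besides the shell and the picture viewer there is one more tool, called after ">>>" as a command line: name --argument value ..., lists and objects as JSON in quotes. arm_command: Moves the arm, as the interface text tells. Its arguments: {"type":"object","properties":{"series":{"type":"array"},"squeeze":{"type":"number"}},"required":["series"]}

```bash
ls; mkdir -p pics; python3 - <<'E'
from station import status, read_camera, camera_model, bot
import cv2
print(status.get_obs())
for n in ["scene","top","wrist"]:
    cv2.imwrite(f"pics/{n}0.png",read_camera(n)); print(n,camera_model(n))
E
```

```text
pics
{'t': 0.0, 'q': array([-1.442128  ,  0.47781681,  0.0223461 ,  1.55641872, -0.01148659,
        1.10928266, -0.08307746]), 'joint_vel': array([-0.00030796, -0.00105164, -0.00118027, -0.00068056,  0.00229407,
       -0.00053887,  0.00115578]), 'joint_torque': array([ 2.21108958e-04, -5.96447754e+01,  1.60812624e+00, -2.81183946e+01,
        1.25248989e-02,  9.46018612e-03,  1.75045795e-05]), 'eef_pos': array([0.15821314, 0.65559006, 0.21962847]), 'tool_rot': array([ 6.12374929e-04,  7.85658256e-01,  6.18660082e-01, -6.57635204e-04]), 'contact_force': array([ 0.1421236 ,  0.17162729, -0.37964722]), 'torque': array([-0.00131527,  0.02699606,  0.00074454]), 'gripper_width': 0.9994790602015138}
scene {'fov_y': 46.719654814102924, 'cx': 255.68944451066557, 'cy': 196.80246496112903, 'R': array([[-0.45508893,  0.89035466, -0.0127533 ],
       [ 0.59010558,  0.29083438, -0.75312069],
       [-0.66683542, -0.35026269, -0.65775875]]), 't': array([ 0.2229222 , -0.24200223,  1.74368923])}
top {'fov_y': 45.56113086856464, 'cx': 247.56764109117893, 'cy': 189.4486776462161, 'R': array([[ 0.01757416, -0.99974625, -0.01409209],
       [-0.99620349, -0.01630651, -0.0855143 ],
       [ 0.08526281,  0.01554143, -0.99623728]]), 't': array([0.01564128, 0.49723775, 1.38317927])}
wrist {'fov_y': 70.7680720463195, 'cx': 256.96095068253936, 'cy': 194.89998422155725, 'R': array([[ 0.23400383,  0.97223443, -0.00155383],
       [ 0.93671413, -0.22502593,  0.26819763],
       [ 0.26040132, -0.06421477, -0.96336266]]), 't': array([-0.6747488 , -0.03499379,  0.37932403])}
```

View pics/scene0.png

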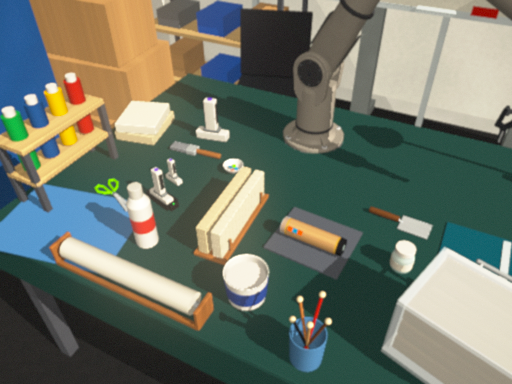

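View pics/top0.png

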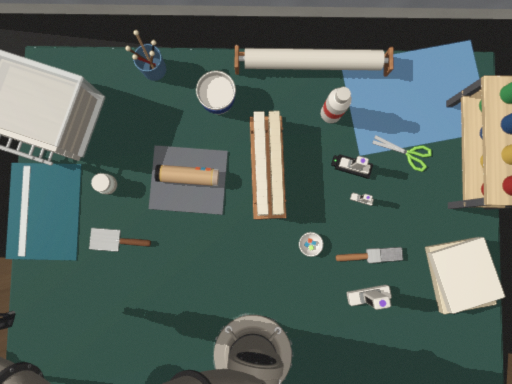

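View pics/wrist0.png

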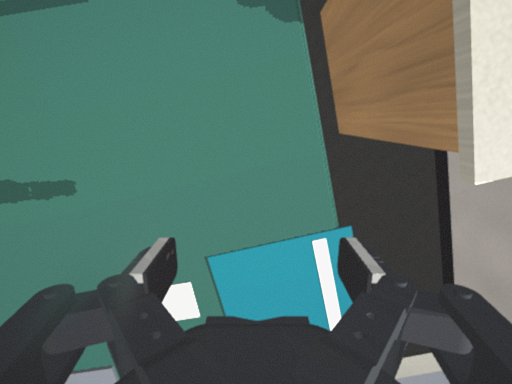

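```bash
cat > h.py <<'E'
import numpy as np, cv2
from station import status, read_camera, camera_model, bot
def K(m):
    f=192/np.tan(np.radians(m["fov_y"]/2)); return f
def ray(m,u,v):
    f=K(m); d=m["R"].T@np.array([(u-m["cx"])/f,(v-m["cy"])/f,1]); c=-m["R"].T@m["t"]; return c,d
def onz(m,u,v,z):
    c,d=ray(m,u,v); return c+d*(z-c[2])/d[2]
def proj(m,X):
    p=m["R"]@np.asarray(X,float)+m["t"]; return p[:2]/p[2]*K(m)+[m["cx"],m["cy"]]
def tri(obs):
    A=np.zeros((3,3));b=np.zeros(3)
    for m,u,v in obs:
        c,d=ray(m,u,v);d=d/np.linalg.norm(d);P=np.eye(3)-np.outer(d,d);A+=P;b+=P@c
    return np.linalg.solve(A,b)
def crop(img,x0,y0,x1,y1,k,name):
    c=cv2.resize(img[y0:y1,x0:x1],None,fx=k,fy=k,interpolation=cv2.INTER_CUBIC); cv2.imwrite("pics/"+name,c)
E
python3 - <<'E'
from h import *
t=cv2.imread("pics/top0.png");s=cv2.imread("pics/scene0.png")
crop(t,140,135,240,225,8,"t_tube.png")
crop(t,320,140,400,210,8,"t_lamp.png")
crop(s,260,195,370,280,7,"s_tube.png")
crop(s,130,140,210,220,7,"s_lamp.png")
E
```

```text
(no output)
```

View pics/t_tube.png

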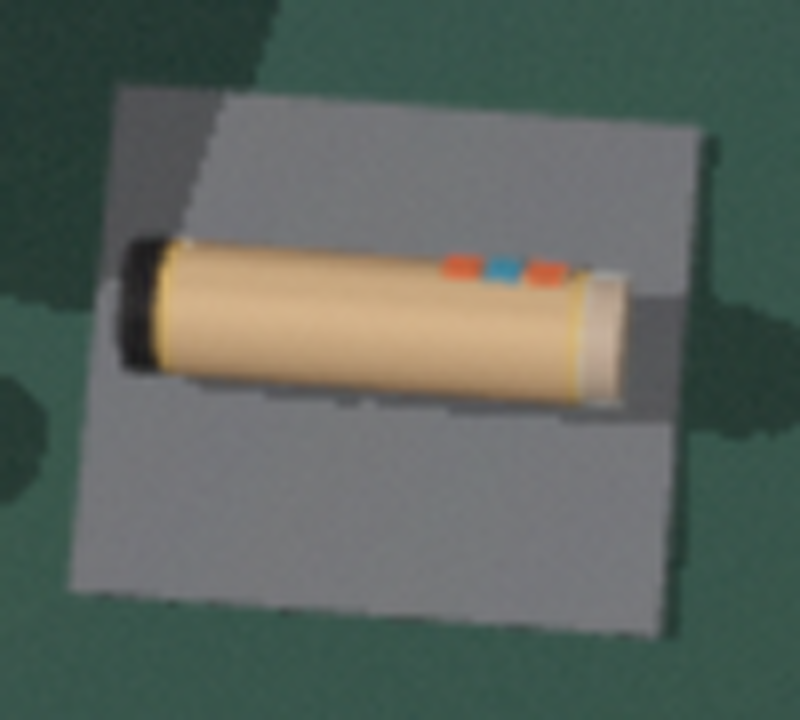

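View pics/t_lamp.png

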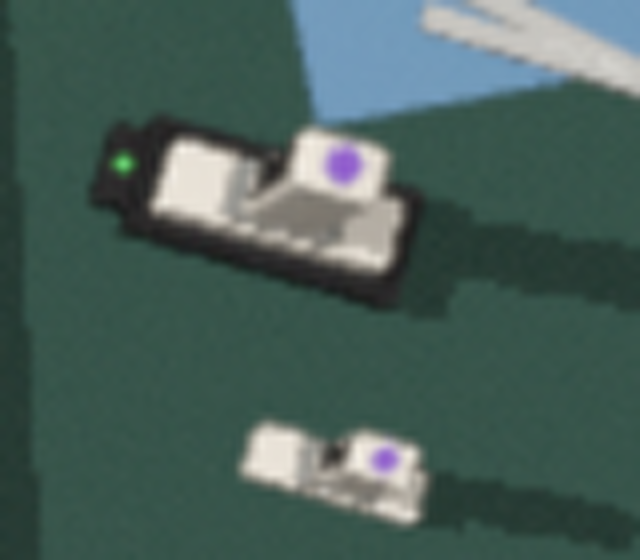

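View pics/s_tube.png

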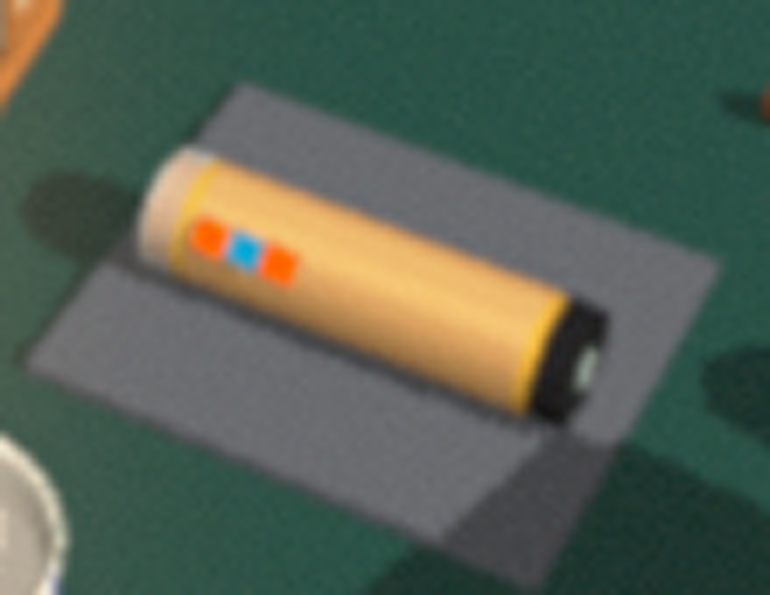

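View pics/s_lamp.png

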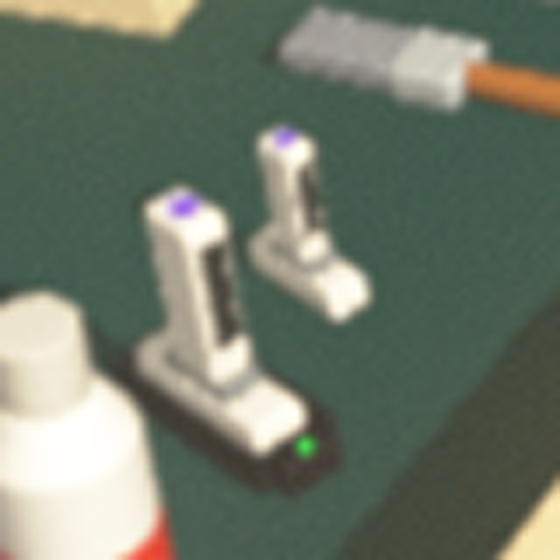

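```bash
cat >> h.py <<'E'
def uc(x0,y0,k,u,v): return x0+(u+.5)/k-.5, y0+(v+.5)/k-.5
E
python3 - <<'E'
from h import *
np.set_printoptions(precision=4,suppress=True)
T=camera_model("top");S=camera_model("scene")
tt=lambda u,v:(T,)+uc(140,135,8,u,v); ss=lambda u,v:(S,)+uc(260,195,7,u,v)
tl=lambda u,v:(T,)+uc(320,140,8,u,v); sl=lambda u,v:(S,)+uc(130,140,7,u,v)
print("cams",[-m["R"].T@m["t"] for m in (T,S)])
print("tube ends",onz(*tt(623,339),.032),onz(*tt(124,306),.032))
print("mat",[onz(*tt(*p),.006) for p in [(118,86),(702,127),(660,635),(70,592)]])
for a,b in [((463,267),(209,237)),((503,270),(244,250)),((547,273),(281,265))]:
    print("tile",tri([tt(*a),ss(*b)]))
print("lamp top",tri([tl(344,165),sl(183,206)]), onz(*tl(344,165),.125), onz(*sl(183,206),.125))
print("bar top ends", [onz(*tl(*p),.029) for p in [(180,138),(150,210),(405,200),(385,272)]])
print("dock top", [onz(*tl(*p),.02) for p in [(155,118),(122,230),(425,190),(392,305)]], "green",onz(*tl(123,163),.034))
print("small top",tri([tl(384,459),sl(285,137)]))
for n,p in dict(jar=(104,183),bottle=(343,95),rackcorners=(254,113),r2=(266,113),r3=(283,213),r4=(256,214),tub=(216,90),dish=(311,243)).items():
    print(n,onz(T,*p,{'jar':.075,'bottle':.21,'tub':.095,'dish':.026}.get(n,.11)))
E
```

```text
cams [array([0.3771, 0.0022, 1.4207]), array([1.407 , 0.4827, 0.9675])]
tube ends [0.5329 0.1168 0.032 ] [0.5426 0.3086 0.032 ]
mat [array([0.6326, 0.3197, 0.006 ]), array([0.6198, 0.0899, 0.006 ]), array([0.4209, 0.1019, 0.006 ]), array([0.4336, 0.3314, 0.006 ])]
tile [0.5617 0.162  0.0617]
tile [0.5567 0.1611 0.0487]
tile [0.5519 0.1598 0.0352]
lamp top [ 0.5765 -0.3029  0.1281] [ 0.5771 -0.3038  0.125 ] [ 0.5734 -0.3057  0.125 ]
bar top ends [array([ 0.6014, -0.2639,  0.029 ]), array([ 0.5734, -0.2525,  0.029 ]), array([ 0.5788, -0.3497,  0.029 ]), array([ 0.5509, -0.3419,  0.029 ])]
dock top [array([ 0.6105, -0.256 ,  0.02  ]), array([ 0.5667, -0.2434,  0.02  ]), array([ 0.5841, -0.3597,  0.02  ]), array([ 0.5393, -0.3468,  0.02  ])] green [ 0.5906 -0.2413  0.034 ]
small top [ 0.4748 -0.3259  0.0915]
jar [0.5046 0.4502 0.075 ]
bottle [ 0.7407 -0.2318  0.21  ]
rackcorners [0.7136 0.0079 0.11  ]
r2 [ 0.7141 -0.0272  0.11  ]
r3 [ 0.4233 -0.0799  0.11  ]
r4 [ 0.4192 -0.0027  0.11  ]
tub [0.7854 0.1219 0.095 ]
dish [ 0.337  -0.1708  0.026 ]
```

```bash
cat >> h.py <<'E'
from scipy.spatial.transform import Rotation as Ro
def go(target,ang_deg,pos=None,rot=None):
    "print tool shift mm and roll to reach TCP target with tool x at world azimuth ang"
    o=status.get_obs(); p=o["eef_pos"]; q=o["tool_rot"]
    R=Ro.from_quat(np.r_[q[1:],q[0]]).as_matrix()
    a=np.degrees(np.arctan2(R[1,0],R[0,0]))
    sh=R.T@(np.array(target)-p)*1000
    r=-(ang_deg-a)
    print("t",o["t"],"pos",p.round(4),"az",a.round(2),"tilt",R[2].round(4),"shift",sh.round(1),"roll",np.radians(r).round(4), "g",o["gripper_width"],"F",o["contact_force"].round(2))
E
python3 - <<'E'
from h import *
go([.537,.214,.20],-3.2)
E
```

```text
t 0.15 pos [0.1582 0.6557 0.2198] az 76.43 tilt [-1.4e-03  1.0e-04 -1.0e+00] shift [-340.5  471.8   20.4] roll 1.3899 g 0.999067818724754 F [ 0.39 -0.62  0.05]
```

>>> arm_command --series '[[85,[-340,472,0],1.39],[85,[-340,472,0],1.39],[85,[-340,472,0],1.39],[85,[-340,472,0],1.39],[85,[-340,472,0],1.39],[85,[-340,472,0],1.39],[85,[-340,472,0],1.39],[85,[-340,472,0],1.39]]'

```text
t: 1.15
eef_pos: [0.485, 0.2753, 0.2207]
tool_rot: [-0.0, 1.0, -0.03, 0.0]
contact_force: [0.9, 0.3, -0.0]
gripper_width: 0.995
```

```bash
python3 - <<'E'
from h import *
go([.537,.214,.20],-3.2)
E
```

```text
t 1.15 pos [0.485  0.2753 0.2207] az -3.4 tilt [ 0.e+00 -3.e-04 -1.e+00] shift [55.5 58.2 20.6] roll -0.0035 g 0.9952011318531231 F [ 0.94  0.31 -0.  ]
```

>>> arm_command --series '[[85,[54,58,10],0],[85,[54,58,10],0],[85,[54,58,10],0],[85,[54,58,10],0]]'

```text
t: 1.65
eef_pos: [0.5337, 0.2181, 0.2104]
tool_rot: [-0.0, 1.0, -0.027, -0.0]
contact_force: [0.3, 0.4, 0.7]
gripper_width: 0.997
```

```bash
python3 - <<'E'
from h import *
go([.537,.214,.20],-3.2)
m=camera_model("wrist");im=read_camera("wrist");cv2.imwrite("pics/w1.png",im)
import pickle;pickle.dump(m,open("w1.pkl","wb"))
print(proj(m,[.537,.214,.032]),proj(m,[.5329,.1168,.032]))
E
```

```text
t 1.65 pos [0.5337 0.2181 0.2104] az -3.05 tilt [-1.e-03 -8.e-04 -1.e+00] shift [ 3.5  3.9 10.4] roll 0.0027 g 0.997089248298064 F [0.33 0.4  0.67]
[260.26450753 179.56853762] [260.77750547 249.95248115]
```

View pics/w1.png

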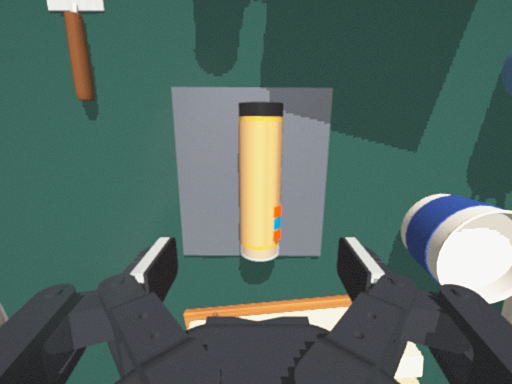

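```bash
python3 - <<'E'
from h import *
im=cv2.imread("pics/w1.png");crop(im,220,90,300,270,4,"w1c.png")
E
```

```text
(no output)
```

View pics/w1c.png

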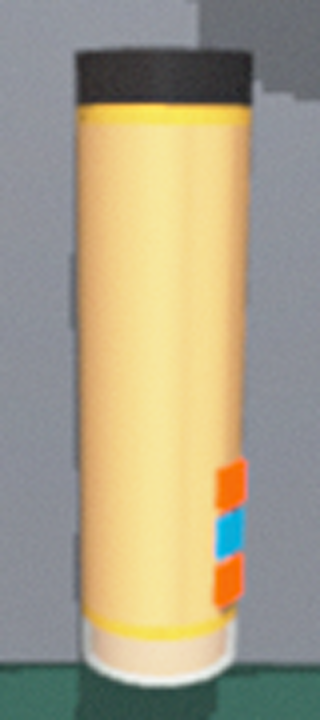

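```bash
cat >> h.py <<'E'
def cyl(m,u,v,p0,d,r):
    "angle (deg from up, + toward +x) and axial coord of ray hit on cylinder"
    d=np.array(d)/np.linalg.norm(d); p0=np.array(p0); c,w=ray(m,u,v)
    a=c-p0; a=a-d*(a@d); b=w-d*(w@d)
    A,B,C=b@b,a@b,a@a-r*r; D=B*B-A*C
    if D<0: return None
    s=(-B-np.sqrt(D))/A; X=c+s*w; n=X-p0; al=n@d; n=n-al*d
    e=np.cross(d,[0,0,1])
    return np.degrees(np.arctan2(n@e,n[2])),al,X
E
python3 - <<'E'
from h import *
import pickle
np.set_printoptions(precision=4,suppress=True)
m=pickle.load(open("w1.pkl","rb"));T=camera_model("top");S=camera_model("scene")
w=lambda u,v:(m,)+uc(220,90,4,u,v);tt=lambda u,v:(T,)+uc(140,135,8,u,v); ss=lambda u,v:(S,)+uc(260,195,7,u,v)
a=onz(*w(165,113),.032);b=onz(*w(159.5,630),.032);print(a,b,(a-b)/np.linalg.norm(a-b))
# joint axis from top
for nm,p,q in (("top",[.5329,.1168,.032],[.5426,.3086,.032]),("wrist",b,a)):
    p=np.array(p);d=np.array(q)-p
    for n,o in (("w",w(231,535)),("wL",w(217,535)),("wR",w(245,533)),("t",tt(503,270)),("s",ss(244,250))):
        r=cyl(*o,p,d,.028); print(nm,n,r)
E
```

```text
[0.5414 0.2884 0.032 ] [0.5314 0.1211 0.032 ] [0.0597 0.9982 0.    ]
top w (np.float64(46.25228171205828), np.float64(0.0460496119530909), array([0.5554, 0.1618, 0.0514]))
top wL (np.float64(33.967546465693864), np.float64(0.04758042612470222), array([0.5509, 0.1635, 0.0552]))
top wR (np.float64(64.1967101507655), np.float64(0.043886922804893674), array([0.5603, 0.1594, 0.0442]))
top t (np.float64(49.147297055878425), np.float64(0.04559867963607852), array([0.5564, 0.1613, 0.0503]))
top s (np.float64(52.355497562501846), np.float64(0.04518891046476714), array([0.5573, 0.1608, 0.0491]))
wrist w (np.float64(50.832464434714524), np.float64(0.04139204956822526), array([0.5555, 0.1611, 0.0497]))
wrist wL (np.float64(37.49323512009852), np.float64(0.04314491985976875), array([0.551 , 0.1631, 0.0542]))
wrist wR (np.float64(75.00260356652903), np.float64(0.03799948549882904), array([0.5607, 0.1574, 0.0392]))
wrist t (np.float64(54.43819309953693), np.float64(0.041861961223145554), array([0.5566, 0.1615, 0.0483]))
wrist s (np.float64(54.44914769497804), np.float64(0.04087753254187289), array([0.5566, 0.1605, 0.0483]))
```

```bash
python3 - <<'E'
from h import *
go([.5375,.2155,.036],-3.1)
E
```

```text
t 1.7 pos [0.5336 0.2183 0.2105] az -3.01 tilt [-8.e-04 -8.e-04 -1.e+00] shift [  4.1   2.7 174.5] roll 0.0015 g 0.9945152519843184 F [-0.42  1.41  0.12]
```

>>> arm_command --series '[[76,[4,3,40],0],[76,[4,3,80],0],[76,[4,3,120],0],[76,[4,3,150],0],[76,[4,3,165],0],[76,[4,3,174],0],[76,[4,3,174],0]]'

```text
t: 2.58
eef_pos: [0.5387, 0.2133, 0.0369]
tool_rot: [-0.0, 1.0, -0.028, 0.0]
contact_force: [-0.1, -0.3, -0.5]
gripper_width: 0.89
```

```bash
python3 - <<'E'
from h import *
go([.5375,.2155,.036],-3.1)
m=camera_model("wrist");im=read_camera("wrist");cv2.imwrite("pics/w2.png",im)
crop(read_camera("scene"),250,160,390,280,5,"s2.png")
E
```

```text
t 2.575 pos [0.5387 0.2133 0.0369] az -3.18 tilt [ 2.e-04 -4.e-04 -1.e+00] shift [-1.4 -2.2  0.9] roll -0.0013 g 0.8903325183907222 F [-0.12 -0.34 -0.52]
```

View pics/w2.png

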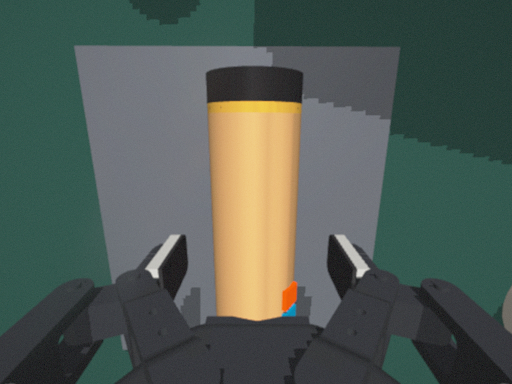

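View pics/s2.png

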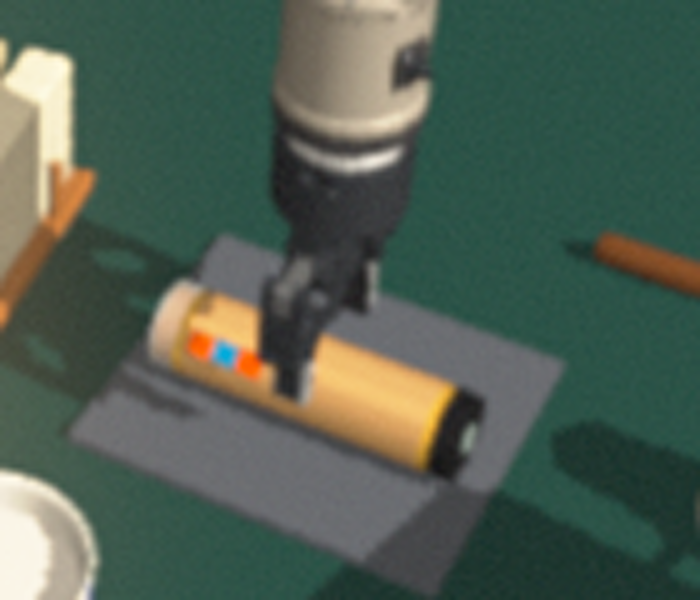

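>>> arm_command --series '[[62,[0,-4,0],0],[62,[0,-5,0],0],[62,[-4,-5,0],0],[62,[-8,-5,0],0],[62,[-12,-5,0],0],[62,[-16,-5,0],0],[62,[-20,-5,0],0],[62,[-20,-5,0],0]]'

```text
t: 3.68
eef_pos: [0.5194, 0.2189, 0.037]
tool_rot: [-0.0, 1.0, -0.028, 0.001]
contact_force: [0.5, 0.3, 2.7]
gripper_width: 0.724
```

```bash
python3 - <<'E'
from h import *
go([.5375,.2155,.036],-3.1)
m=camera_model("wrist");im=read_camera("wrist");cv2.imwrite("pics/w3.png",im)
crop(read_camera("scene"),250,160,390,280,5,"s3.png")
E
```

```text
t 3.675 pos [0.5194 0.2189 0.037 ] az -3.22 tilt [ 1.1e-03 -4.0e-04 -1.0e+00] shift [18.3  2.4  1.1] roll -0.002 g 0.7238423959760492 F [0.55 0.34 2.7 ]
```

View pics/w3.png

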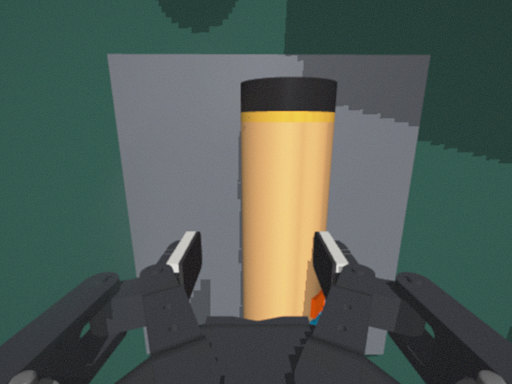

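View pics/s3.png

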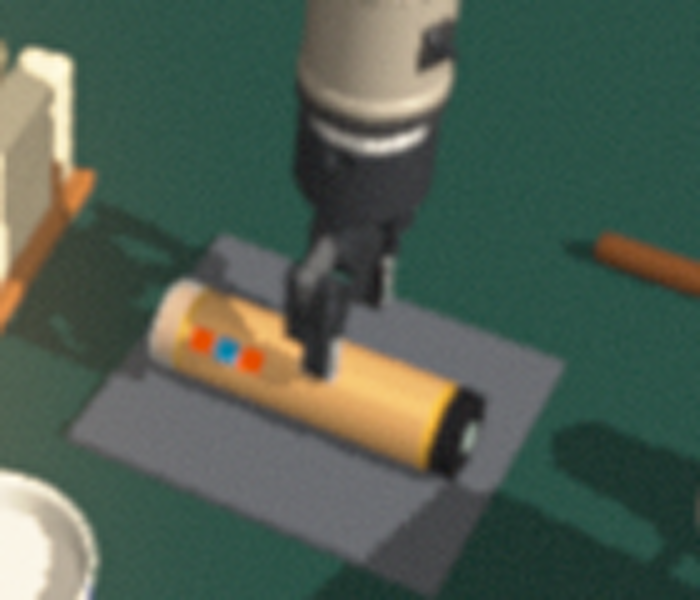

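```bash
python3 - <<'E'
from h import *
m=camera_model("wrist");o=status.get_obs();p=o["eef_pos"];q=o["tool_rot"]
R=Ro.from_quat(np.r_[q[1:],q[0]]).as_matrix()
im=cv2.imread("pics/w3.png")
print("cam",-m["R"].T@m["t"])
for dz in (-15,-2,10,17):
  for dx in (-31,31):
    for dy in (-11,11):
      X=p+R@np.array([dx,dy,dz])/1000; u=proj(m,X); print(dz,dx,dy,X.round(3),u.round(1)); cv2.circle(im,tuple(int(a) for a in u),2,(0,0,255) if dz==17 else (0,255,0) if dz==10 else (255,0,255),-1)
cv2.imwrite("pics/w3b.png",im)
S=camera_model("scene");im=read_camera("scene")
crop(im,280,190,350,260,9,"s3c.png"); crop(cv2.imread("pics/w3b.png"),120,190,420,384,2.5,"w3c.png")
E
```

```text
cam [0.52285277 0.28728685 0.19089258]
-15 -31 -11 [0.489 0.232 0.052] [201.5 227.7]
-15 -31 11 [0.488 0.21  0.052] [203.6 263.4]
-15 31 -11 [0.551 0.228 0.052] [313.8 227.8]
-15 31 11 [0.55  0.206 0.052] [311.6 263.5]
-2 -31 -11 [0.489 0.232 0.039] [205.8 219.4]
-2 -31 11 [0.488 0.21  0.039] [207.6 252.7]
-2 31 -11 [0.551 0.228 0.039] [309.4 219.4]
-2 31 11 [0.55  0.206 0.039] [307.6 252.7]
10 -31 -11 [0.489 0.232 0.027] [209.2 212.7]
10 -31 11 [0.488 0.21  0.027] [210.8 244.1]
10 31 -11 [0.551 0.228 0.027] [305.9 212.8]
10 31 11 [0.55  0.206 0.027] [304.3 244.1]
17 -31 -11 [0.489 0.232 0.02 ] [211.  209.2]
17 -31 11 [0.488 0.21  0.02 ] [212.5 239.6]
17 31 -11 [0.551 0.228 0.02 ] [304.1 209.3]
17 31 11 [0.55  0.206 0.02 ] [302.6 239.6]
```

View pics/w3c.png

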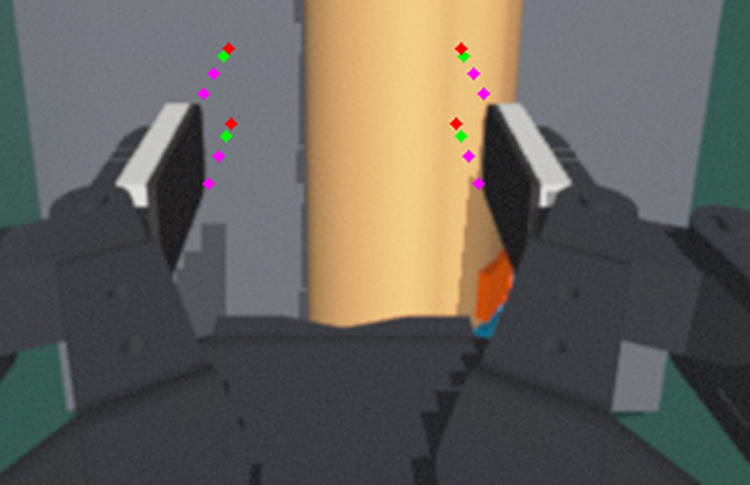

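View pics/s3c.png

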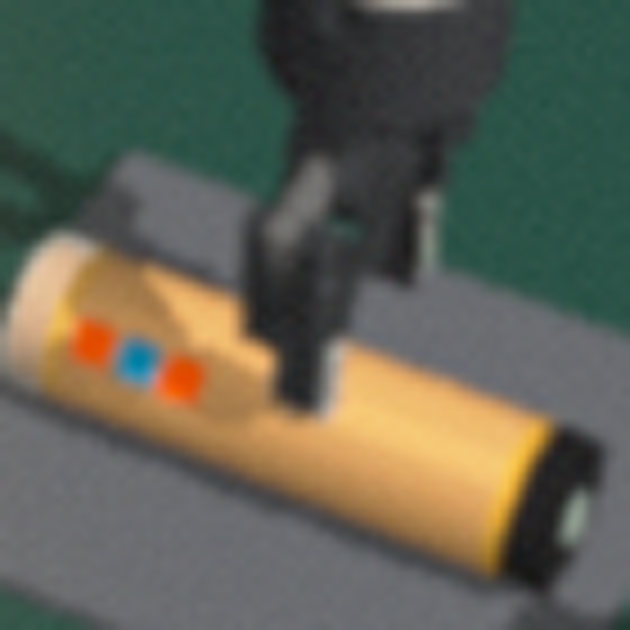

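```bash
python3 - <<'E'
from h import *
S=camera_model("scene")
for uv in [(280,408),(325,412),(410,278),(435,282)]:
    u,v=uc(280,190,9,*uv)
    for z in (.02,.035,.05,.06): print(uv,z,onz(S,u,v,z).round(3))
E
```

```text
(280, 408) 0.02 [0.527 0.201 0.02 ]
(280, 408) 0.035 [0.541 0.205 0.035]
(280, 408) 0.05 [0.555 0.21  0.05 ]
(280, 408) 0.06 [0.564 0.213 0.06 ]
(325, 412) 0.02 [0.522 0.215 0.02 ]
(325, 412) 0.035 [0.536 0.219 0.035]
(325, 412) 0.05 [0.55  0.223 0.05 ]
(325, 412) 0.06 [0.559 0.226 0.06 ]
(410, 278) 0.02 [0.45  0.218 0.02 ]
(410, 278) 0.035 [0.466 0.222 0.035]
(410, 278) 0.05 [0.481 0.226 0.05 ]
(410, 278) 0.06 [0.491 0.229 0.06 ]
(435, 282) 0.02 [0.448 0.226 0.02 ]
(435, 282) 0.035 [0.464 0.23  0.035]
(435, 282) 0.05 [0.479 0.234 0.05 ]
(435, 282) 0.06 [0.489 0.237 0.06 ]
```

>>> arm_command --series '[[62,[0,0,-6],0],[62,[0,0,-15],0],[76,[10,-2,-15],0],[76,[18,-3,-15],0],[76,[18,-3,-8],0],[76,[18,-3,0],0],[76,[18,-3,0],0]]'

```text
t: 4.7
eef_pos: [0.536, 0.2204, 0.0354]
tool_rot: [0.001, 1.0, -0.028, -0.001]
contact_force: [-0.4, -0.8, -0.6]
gripper_width: 0.888
```

```bash
python3 - <<'E'
from h import *
go([.5375,.2155,.036],-3.1)
cv2.imwrite("pics/w4.png",read_camera("wrist"))
crop(read_camera("scene"),280,190,350,260,9,"s4c.png")
E
```

```text
t 4.7 pos [0.536  0.2204 0.0354] az -3.21 tilt [-0.0022  0.0013 -1.    ] shift [ 1.8  4.8 -0.6] roll -0.0018 g 0.8880879782821434 F [-0.39 -0.76 -0.65]
```

View pics/w4.png

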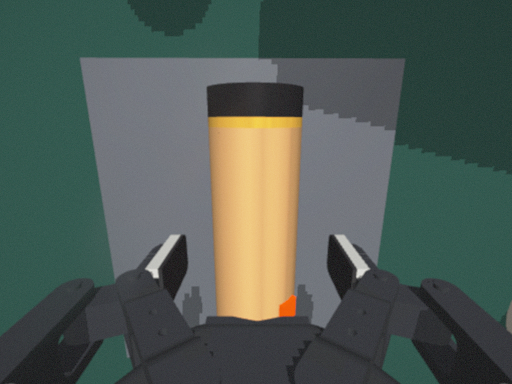

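View pics/s4c.png

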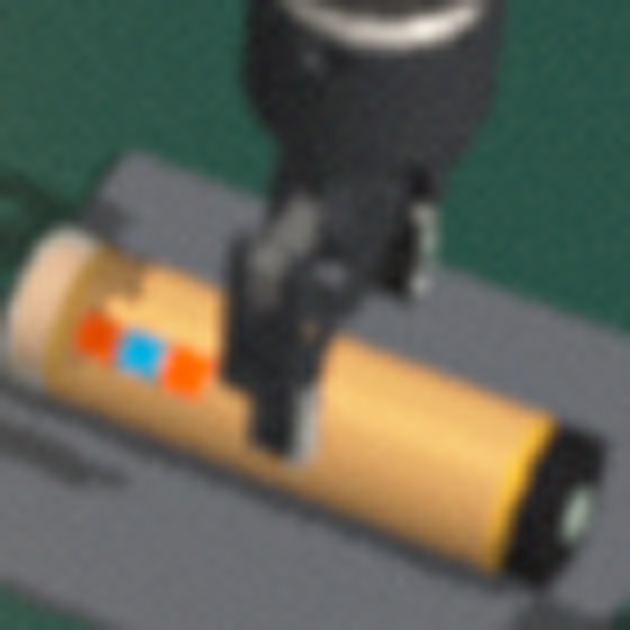

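>>> arm_command --series '[[76,[1,-1,5],0],[76,[1,-1,10],0],[76,[1,-1,10],0]]'

```text
t: 5.18
eef_pos: [0.5377, 0.2217, 0.0261]
tool_rot: [0.0, 1.0, -0.028, -0.0]
contact_force: [-0.4, -0.3, -0.4]
gripper_width: 0.885
```

>>> arm_command --series '[[76,[0,0,4],0],[76,[0,0,8],0],[76,[0,0,8],0]]'

```text
t: 5.55
eef_pos: [0.5379, 0.2217, 0.0182]
tool_rot: [0.0, 1.0, -0.028, -0.0]
contact_force: [-0.5, 0.5, 1.2]
gripper_width: 0.89
```

```bash
python3 - <<'E'
from h import *
go([.5375,.2155,.036],-3.1)
cv2.imwrite("pics/w5.png",read_camera("wrist"))
crop(read_camera("scene"),280,190,350,260,9,"s5c.png")
S=camera_model("scene")
for z in (.02,.03,.04,.05): print(onz(S,*uc(280,190,9,295,460),z))
E
```

```text
t 5.55 pos [0.5379 0.2217 0.0182] az -3.21 tilt [-7.e-04  4.e-04 -1.e+00] shift [ -0.    6.2 -17.8] roll -0.0019 g 0.8900397834889996 F [-0.48  0.5   1.23]
[0.54615248 0.21388723 0.02      ]
[0.55523792 0.21672376 0.03      ]
[0.56432337 0.21956029 0.04      ]
[0.57340881 0.22239682 0.05      ]
```

View pics/w5.png

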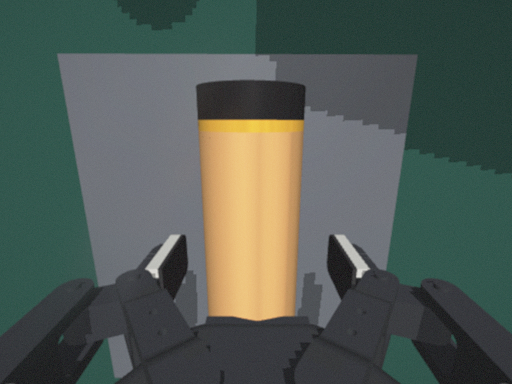

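View pics/s5c.png

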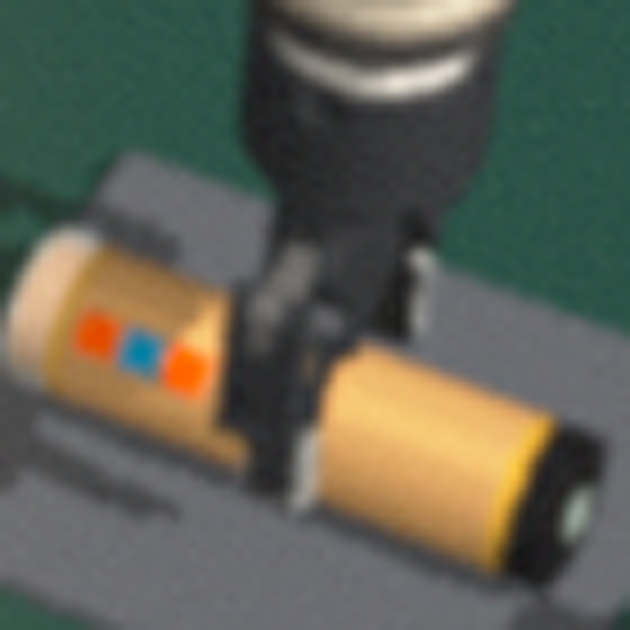

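```bash
python3 - <<'E'
from h import *
S=camera_model("scene")
for uv in [(340,350),(410,335),(300,510)]:
  for x in (.50,.52,.538,.56,.575):
    c,d=ray(S,*uc(280,190,9,*uv)); print(uv,(c+d*(x-c[0])/d[0]).round(4))
img=read_camera("scene"); crop(img,295,195,330,255,12,"s5d.png"); 
E
```

```text
(340, 350) [0.5    0.2109 0.0273]
(340, 350) [0.52   0.2169 0.048 ]
(340, 350) [0.538  0.2223 0.0667]
(340, 350) [0.56   0.2289 0.0895]
(340, 350) [0.575  0.2334 0.105 ]
(410, 335) [0.5    0.2337 0.0444]
(410, 335) [0.52   0.2392 0.0647]
(410, 335) [0.538  0.2441 0.083 ]
(410, 335) [0.56   0.2502 0.1054]
(410, 335) [0.575  0.2543 0.1207]
(300, 510) [ 0.5     0.2031 -0.0541]
(300, 510) [ 0.52    0.2092 -0.0315]
(300, 510) [ 0.538   0.2148 -0.0113]
(300, 510) [0.56   0.2216 0.0135]
(300, 510) [0.575  0.2262 0.0304]
```

View pics/s5d.png

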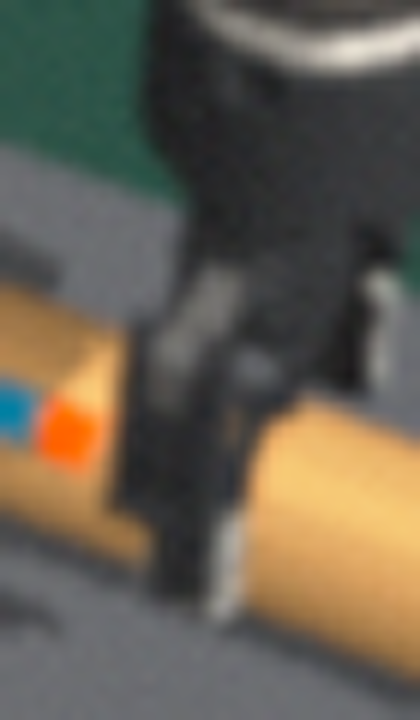

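>>> arm_command --series '[[76,[0,-6,0],0],[70,[0,-6,2],0],[62,[0,-6,4],0],[62,[0,-6,4],0],[62,[-2,-6,4],0],[62,[-4,-6,4],0],[62,[-4,-6,4],0]]'

```text
t: 6.58
eef_pos: [0.5342, 0.2281, 0.0146]
tool_rot: [-0.0, 1.0, -0.028, -0.0]
contact_force: [-0.1, -0.1, -0.1]
gripper_width: 0.723
```

```bash
python3 - <<'E'
from h import *
go([.5375,.2155,.036],-3.1)
cv2.imwrite("pics/w6.png",read_camera("wrist"))
crop(read_camera("scene"),280,190,350,260,9,"s6c.png")
E
```

```text
t 6.575 pos [0.5342 0.2281 0.0146] az -3.2 tilt [-2.e-04 -1.e-04 -1.e+00] shift [  3.9  12.4 -21.4] roll -0.0017 g 0.723108103506496 F [-0.13 -0.13 -0.07]
```

View pics/w6.png

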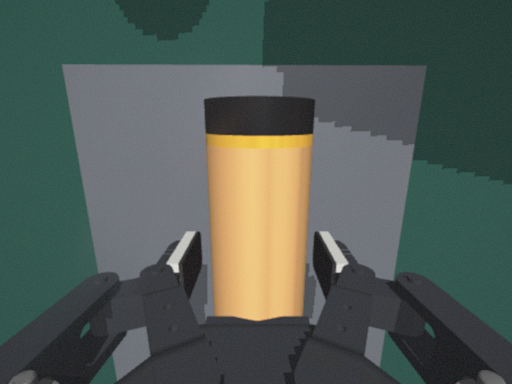

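View pics/s6c.png

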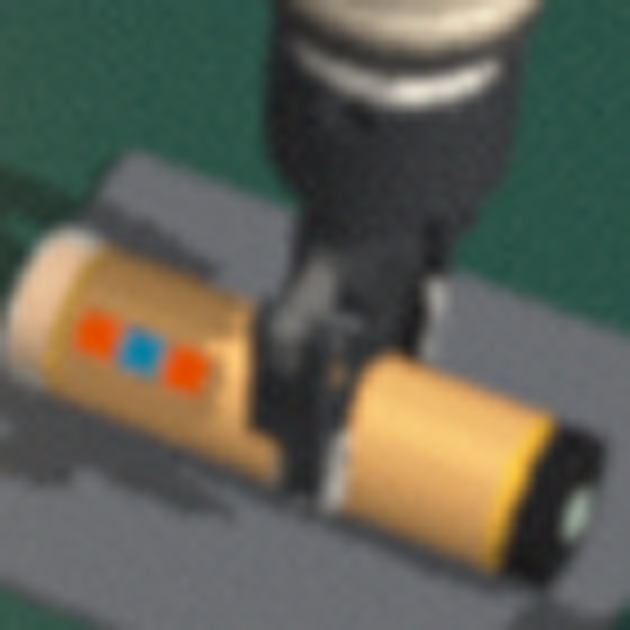

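>>> arm_command --series '[[62,[-2,0,0],0],[62,[-4,0,0],0],[62,[-6,0,0],0],[62,[-8,0,0],0],[62,[-10,0,0],0],[62,[-12,0,0],0]]'

```text
t: 7.42
eef_pos: [0.5224, 0.2287, 0.0146]
tool_rot: [-0.0, 1.0, -0.028, 0.0]
contact_force: [-0.1, 0.7, 0.5]
gripper_width: 0.726
```

```bash
python3 - <<'E'
from h import *
go([.5375,.2155,.036],-3.1)
cv2.imwrite("pics/w7.png",read_camera("wrist"))
crop(read_camera("scene"),280,190,350,260,9,"s7c.png")
E
```

```text
t 7.425 pos [0.5224 0.2287 0.0146] az -3.21 tilt [ 0. -0. -1.] shift [ 15.8  12.4 -21.4] roll -0.0019 g 0.7261483389749485 F [-0.08  0.68  0.49]
```

View pics/w7.png

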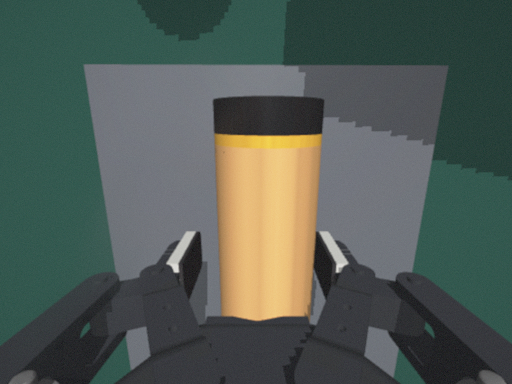

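View pics/s7c.png

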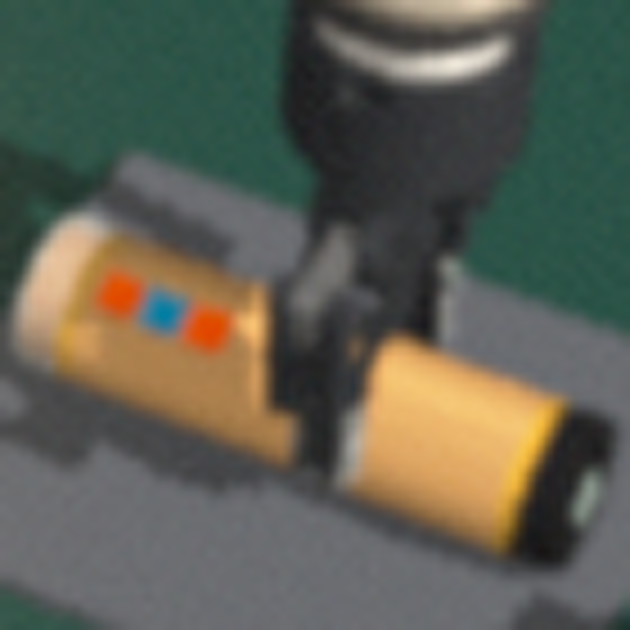

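```bash
cat >> h.py <<'E'
P0=np.array([.5325,.1168,.032]);D0=np.array([.0528,.9986,0])
def roll(m,u,v,a0=51.):
    e=np.array([-.9986,.0528,0]);best=None
    for d in np.arange(0,.04,.0001):
        r=cyl(m,u,v,P0+e*d,D0,.028)
        if r is None: continue
        err=abs(r[0]-(a0-np.degrees(d/.026)))
        if best is None or err<best[0]: best=(err,d,r[0],r[1])
    return best
E
python3 - <<'E'
from h import *
S=camera_model("scene")
for a in (47,51,54):
  print(a,roll(S,*uc(280,190,9,140,352),a),roll(S,*uc(280,190,9,163,312),a))
E
```

```text
47 (np.float64(0.15915145110245277), np.float64(0.0012000000000000001), np.float64(44.19642795598605), np.float64(0.04525351361053848)) (np.float64(0.0016912502150816522), np.float64(0.0094), np.float64(26.287063272408393), np.float64(0.04568460007917665))
51 (np.float64(0.07086155521682969), np.float64(0.0023), np.float64(45.86066564170281), np.float64(0.04502331631675139)) (np.float64(0.13583088504340424), np.float64(0.0105), np.float64(27.99715069706785), np.float64(0.045531407879662394))
54 (np.float64(0.09579665578920071), np.float64(0.0031000000000000003), np.float64(47.07278347918945), np.float64(0.04485150240975394)) (np.float64(0.13380775018923075), np.float64(0.011300000000000001), np.float64(29.23218050027268), np.float64(0.0454152606060072))
```

>>> arm_command --series '[[62,[-2,0,0],0],[62,[-4,0,0],0],[62,[-6,0,0],0],[62,[-8,0,0],0],[62,[-10,0,0],0],[62,[-11,0,0],0],[62,[-11,0,0],0]]'

```text
t: 8.4
eef_pos: [0.5114, 0.2293, 0.0146]
tool_rot: [-0.0, 1.0, -0.028, -0.0]
contact_force: [0.4, 0.9, -0.3]
gripper_width: 0.73
```

>>> arm_command --series '[[68,[3,0,0],0],[76,[3,0,0],0],[76,[3,0,-20],0],[76,[3,0,-60],0],[76,[3,0,-120],0],[76,[3,0,-180],0],[76,[3,0,-180],0]]'

```text
t: 9.28
eef_pos: [0.5176, 0.2302, 0.1996]
tool_rot: [-0.003, 1.0, -0.028, 0.004]
contact_force: [-0.3, 0.9, -0.5]
gripper_width: 0.89
```

```bash
python3 - <<'E'
from h import *
import pickle
go([.5375,.2155,.036],-3.1)
m=camera_model("wrist");pickle.dump(m,open("w8.pkl","wb"));im=read_camera("wrist");cv2.imwrite("pics/w8.png",im)
crop(im,215,90,305,280,4,"w8c.png")
crop(read_camera("scene"),280,190,350,260,9,"s8c.png")
crop(read_camera("top"),140,135,240,225,8,"t8.png")
E
```

```text
t 9.275 pos [0.5176 0.2302 0.1996] az -3.25 tilt [ 0.0075 -0.0059 -1.    ] shift [ 19.4  14.5 163.7] roll -0.0026 g 0.8902073268890148 F [-0.34  0.86 -0.52]
```

View pics/w8c.png

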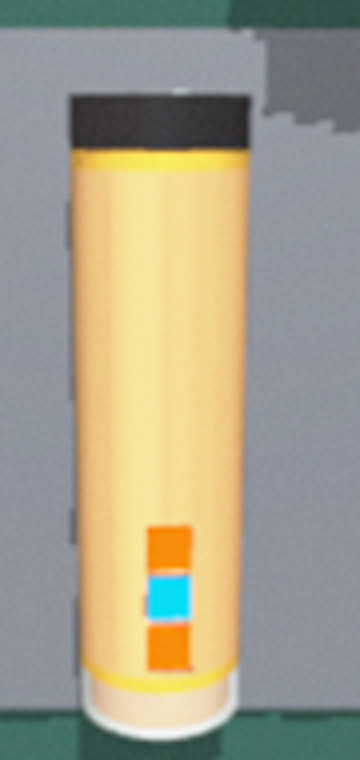

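View pics/s8c.png

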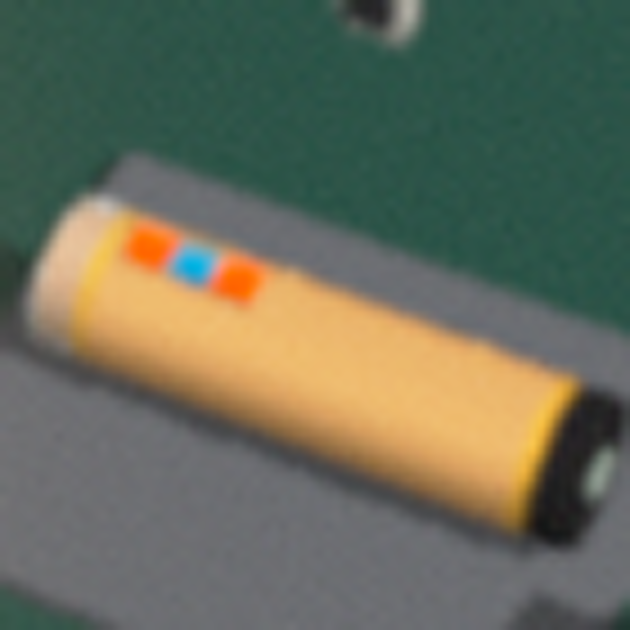

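View pics/t8.png

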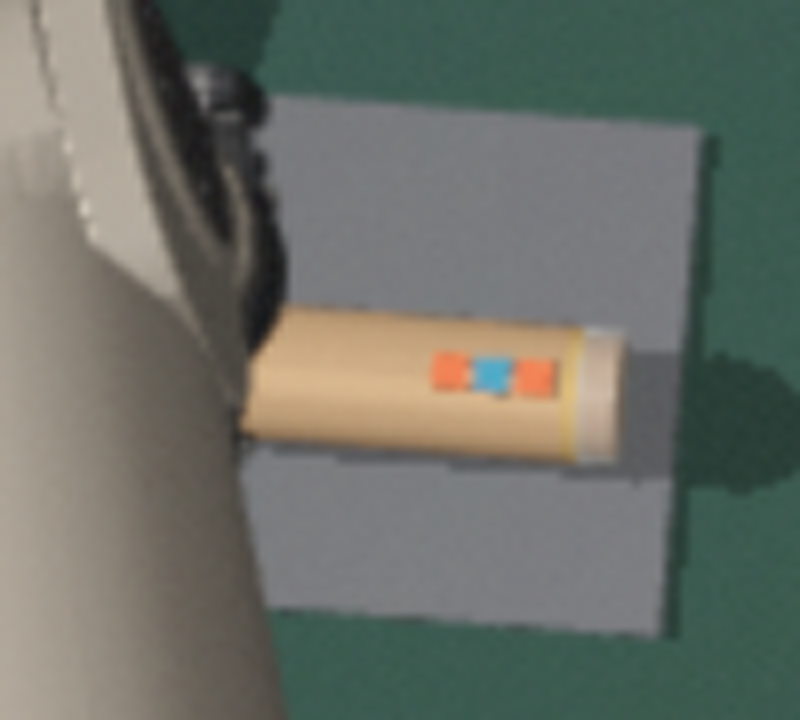

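```bash
python3 - <<'E'
from h import *
import pickle
np.set_printoptions(precision=4,suppress=True)
T=camera_model("top");S=camera_model("scene");m=pickle.load(open("w8.pkl","rb"))
w=lambda u,v:(m,)+uc(215,90,4,u,v)
tt=lambda u,v:(T,)+uc(140,135,8,u,v); ss=lambda u,v:(S,)+uc(280,190,9,u,v)
a=onz(*w(160,160),.032);b=onz(*w(159.5,680),.032);print(a,b)
at=onz(*tt(300,(309+439.5)/2),.032);bt=onz(*tt(572,(327.5+460)/2),.032);print(at,bt)
for p,q in ((b,a),(bt,at)):
    for n,o in (("w",w(168,598)),("t",tt(491,375)),("s",ss(193,264))): print(n,cyl(*o,p,q-p,.028))
for p,z in ():pass
print(roll(S,*ss(193,264)[1:],47),roll(S,*ss(193,264)[1:],51))
# tri tile
print(tri([tt(491,375),ss(193,264)]),tri([tt(491,375),ss(193,264),w(168,598)]))
print("ends orange", tri([tt(451,371),ss(240,282)]),tri([tt(537,378),ss(148,245)]))
E
```

```text
[0.519  0.2886 0.032 ] [0.5091 0.1219 0.032 ]
[0.5174 0.2401 0.032 ] [0.5115 0.1358 0.032 ]
w (np.float64(5.151688774727052), np.float64(0.04208150044431437), array([0.5141, 0.1638, 0.0599]))
t (np.float64(7.805509939510785), np.float64(0.04199763281879543), array([0.5154, 0.1636, 0.0597]))
s (np.float64(8.212252644030954), np.float64(0.041595332823749005), array([0.5156, 0.1632, 0.0597]))
w (np.float64(2.118399752827278), np.float64(0.02818653317290269), array([0.5141, 0.1638, 0.06  ]))
t (np.float64(4.728515217828299), np.float64(0.028034737055421862), array([0.5154, 0.1636, 0.0599]))
s (np.float64(5.4763726764075695), np.float64(0.027716745499857233), array([0.5158, 0.1633, 0.0599]))
(np.float64(0.182286072805387), np.float64(0.020200000000000003), np.float64(2.3033006131844926), np.float64(0.04558317632897903)) (np.float64(0.03582451033383638), np.float64(0.0212), np.float64(4.246078348229811), np.float64(0.045561309464799235))
[0.5155 0.1634 0.0597] [0.5149 0.1634 0.0593]
ends orange [0.5165 0.1794 0.0593] [0.5144 0.1465 0.0602]
```

>>> arm_command --series '[[76,[0,0,60],0],[76,[0,0,120],0],[76,[0,0,160],0],[76,[0,0,180],0],[68,[0,0,180],0],[62,[0,0,180],0],[62,[0,0,180],0],[62,[-2,0,180],0]]'

```text
t: 10.42
eef_pos: [0.5132, 0.2297, 0.0157]
tool_rot: [-0.001, 1.0, -0.028, 0.001]
contact_force: [0.0, 0.5, -0.6]
gripper_width: 0.727
```

>>> arm_command --series '[[62,[-1.5,0,0],0],[62,[-2.5,0,0],0],[62,[-3.2,0,0],0],[62,[-3.2,0,0],0]]'

```text
t: 10.92
eef_pos: [0.5092, 0.2294, 0.0145]
tool_rot: [0.0, 1.0, -0.028, -0.0]
contact_force: [-0.7, -0.6, -1.3]
gripper_width: 0.727
```

>>> arm_command --series '[[68,[3,0,0],0],[76,[3,0,0],0],[76,[3,0,0],0],[76,[3,0,-20],0],[76,[3,0,-60],0],[76,[3,0,-120],0],[76,[3,50,-180],0],[76,[3,50,-180],0]]'

```text
t: 11.92
eef_pos: [0.5112, 0.1771, 0.1978]
tool_rot: [-0.001, 1.0, -0.03, 0.002]
contact_force: [0.4, 0.3, -0.8]
gripper_width: 0.887
```

```bash
python3 - <<'E'
from h import *
import pickle
go([.5375,.2155,.036],-3.1)
m=camera_model("wrist");pickle.dump(m,open("w9.pkl","wb"));im=read_camera("wrist");cv2.imwrite("pics/w9.png",im)
crop(im,190,130,310,330,4,"w9c.png")
crop(read_camera("scene"),280,190,350,260,9,"s9c.png")
E
```

```text
t 11.925 pos [0.5112 0.1771 0.1978] az -3.42 tilt [ 0.0043 -0.0026 -1.    ] shift [ 23.3 -39.5 162. ] roll -0.0055 g 0.8871745394426014 F [ 0.4   0.33 -0.82]
```

View pics/w9.png

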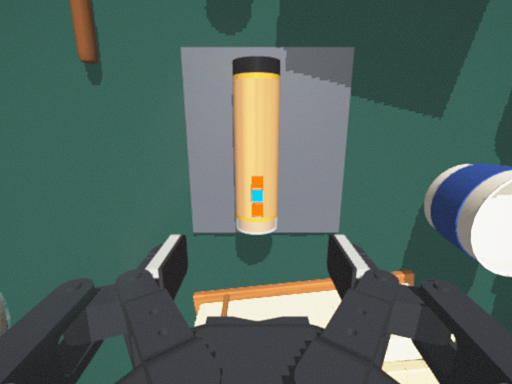

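View pics/s9c.png

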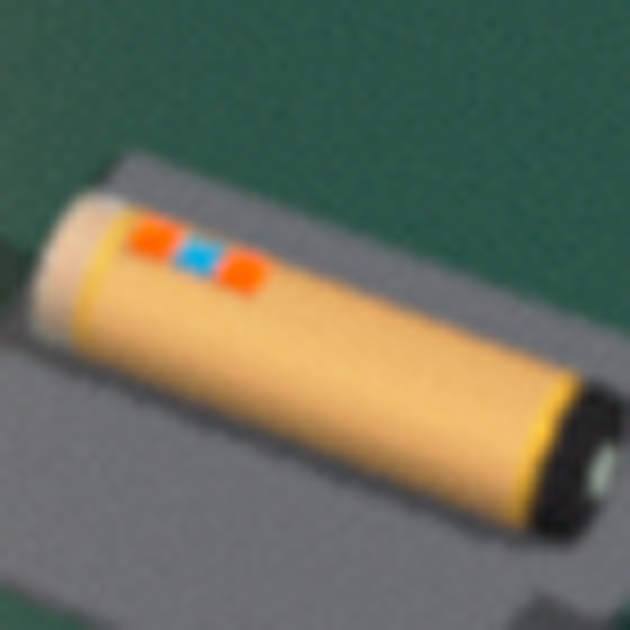

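```bash
python3 - <<'E'
from h import *
im=cv2.imread("pics/w9.png");crop(im,220,160,290,240,9,"w9d.png")
E
```

```text
(no output)
```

View pics/w9d.png

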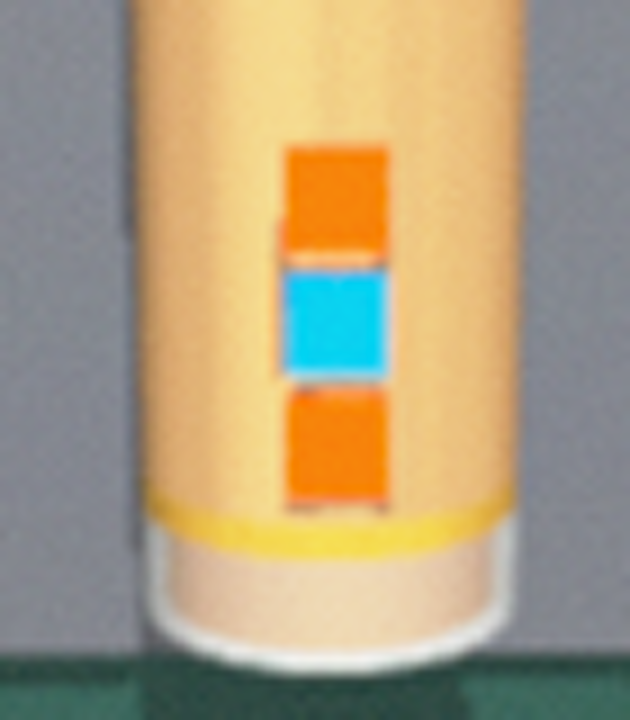

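```bash
python3 - <<'E'
from h import *
import pickle
np.set_printoptions(precision=4,suppress=True)
m=pickle.load(open("w9.pkl","rb"));S=camera_model("scene")
w=lambda u,v:(m,)+uc(220,160,9,u,v);ss=lambda u,v:(S,)+uc(280,190,9,u,v)
a=onz(*w((133+526)/2,30),.032);b=onz(*w((147+515)/2,495),.032);c=onz(m,(233.5+279.5)/2,74,.032);print(a,b,c,"cam",-m["R"].T@m["t"])
for p,q in ((b,a),(b,c)):
    for o in (w(336,323),w(286,323),w(388,323),ss(200,257)): print(cyl(*o,p,q-p,.028))
print(roll(S,*ss(200,257)[1:],47),roll(S,*ss(200,257)[1:],51))
E
```

```text
[0.5117 0.1965 0.032 ] [0.508  0.1316 0.032 ] [0.5179 0.2938 0.032 ] cam [0.5142 0.2452 0.3519]
(np.float64(1.3765569672418316), np.float64(0.032628372274733045), array([0.5105, 0.1641, 0.06  ]))
(np.float64(-11.459717234138644), np.float64(0.03249749750282871), array([0.5043, 0.1643, 0.0594]))
(np.float64(14.840829778487533), np.float64(0.03234786826468049), array([0.517 , 0.1634, 0.0591]))
(np.float64(3.950298818864696), np.float64(0.032694959055550046), array([0.5118, 0.1641, 0.0599]))
(np.float64(1.098214329388664), np.float64(0.032631708882629916), array([0.5105, 0.1641, 0.06  ]))
(np.float64(-11.743518117104076), np.float64(0.03246627639382499), array([0.5043, 0.1643, 0.0594]))
(np.float64(14.553529486471849), np.float64(0.03238737901622687), array([0.517 , 0.1635, 0.0591]))
(np.float64(3.6877199401586562), np.float64(0.03270622009272217), array([0.5118, 0.1641, 0.0599]))
(np.float64(0.025700091730002095), np.float64(0.0222), np.float64(-1.9474810605926083), np.float64(0.0461453004006968)) (np.float64(0.1684291602643771), np.float64(0.023100000000000002), np.float64(-0.07352557381060226), np.float64(0.04615180231315333))
```

```bash
python3 - <<'E'
from h import *
go([.5763,-.3025,.215],-14.5)
E
```

```text
t 12.025 pos [0.5101 0.1785 0.1957] az -3.34 tilt [ 0.0017 -0.0018 -1.    ] shift [ 94.1 476.3 -20. ] roll 0.1949 g 0.8884761536138677 F [-0.57 -0.24 -1.1 ]
```

>>> arm_command --series '[[76,[94,476,-20],0.195],[76,[94,476,-20],0.195],[60,[94,476,-20],0.195],[60,[94,476,-20],0.195],[60,[94,476,-20],0.195],[60,[94,476,-20],0.195],[60,[94,476,-20],0.195],[60,[94,476,-20],0.195]]'

```text
t: 13.02
eef_pos: [0.5768, -0.3023, 0.212]
tool_rot: [-0.0, 0.992, -0.125, -0.002]
contact_force: [0.9, 0.3, 0.2]
gripper_width: 0.702
```

```bash
python3 - <<'E'
from h import *
go([.5763,-.3025,.215],-14.5)
E
```

```text
t 13.025 pos [ 0.5768 -0.3023  0.212 ] az -14.38 tilt [-3.2e-03 -1.0e-04 -1.0e+00] shift [-0.4  0.3 -3. ] roll 0.0022 g 0.7021466757663374 F [0.9  0.28 0.19]
```

```bash
python3 - <<'E'
from h import *
import pickle
np.set_printoptions(precision=4,suppress=True)
m=camera_model("wrist");pickle.dump(m,open("w10.pkl","wb"));im=read_camera("wrist");cv2.imwrite("pics/w10.png",im)
t=read_camera("top");crop(t,140,135,240,225,8,"t10.png")
for X in ([.5763,-.3025,.125],[.5763,-.3025,.029]): print(proj(m,X))
E
```

```text
[257.3937 196.6129]
[257.5343 175.8443]
```

View pics/w10.png

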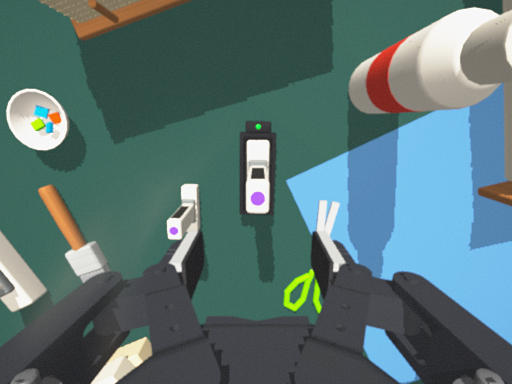

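View pics/t10.png

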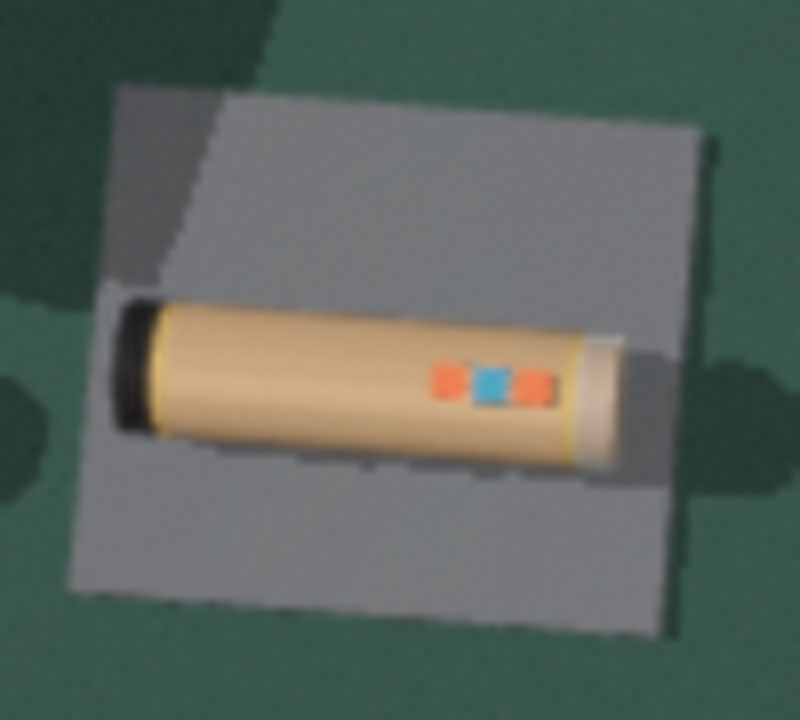

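```bash
python3 - <<'E'
from h import *
np.set_printoptions(precision=4,suppress=True)
T=camera_model("top");tt=lambda u,v:(T,)+uc(140,135,8,u,v)
a=onz(*tt(165,(303+437.5)/2),.032);b=onz(*tt(575,(333.5+463)/2),.032);print(a,b)
for o in (tt(491,385.5),tt(450,382),tt(536,388)):print(cyl(*o,b,a-b,.028))
go([.5763,-.3025,.078],-14.5)
E
```

```text
[0.5181 0.2919 0.032 ] [0.5098 0.1346 0.032 ]
(np.float64(0.20054763184322166), np.float64(0.028981657838358273), array([0.5114, 0.1635, 0.06  ]))
(np.float64(0.7397015935466951), np.float64(0.04442941862987168), array([0.5125, 0.1789, 0.06  ]))
(np.float64(0.6394450880446569), np.float64(0.012074910789431011), array([0.5108, 0.1466, 0.06  ]))
t 13.125 pos [ 0.5753 -0.3067  0.2125] az -14.76 tilt [-0.0021  0.0038 -1.    ] shift [  0.2  -4.8 134.4] roll -0.0045 g 0.6980905006603794 F [-0.24 -0.55 -0.38]
```

>>> arm_command --series '[[50,[0,-2,30],0],[46,[0,-2,70],0],[46,[0,-2,105],0],[46,[0,-2,125],0],[46,[0,-2,134],0],[46,[0,-2,134],0]]'

```text
t: 13.88
eef_pos: [0.5774, -0.299, 0.0804]
tool_rot: [-0.0, 0.992, -0.125, -0.0]
contact_force: [-0.3, 0.3, 0.6]
gripper_width: 0.539
```

```bash
python3 - <<'E'
from h import *
go([.5763,-.3025,.078],-14.5)
cv2.imwrite("pics/w11.png",read_camera("wrist"))
crop(read_camera("scene"),120,120,220,220,6,"s11.png")
E
```

```text
t 13.875 pos [ 0.5774 -0.299   0.0804] az -14.37 tilt [-4.e-04 -0.e+00 -1.e+00] shift [-0.2  3.7  2.4] roll 0.0023 g 0.5394234913145951 F [-0.28  0.33  0.64]
```

View pics/w11.png

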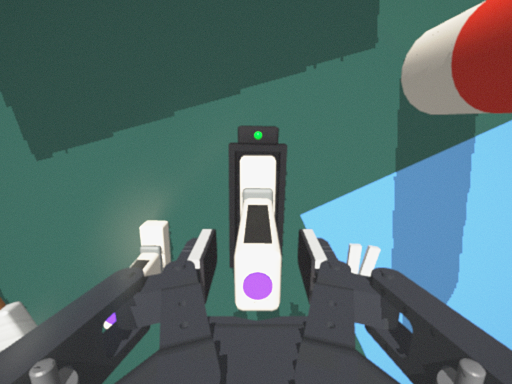

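View pics/s11.png

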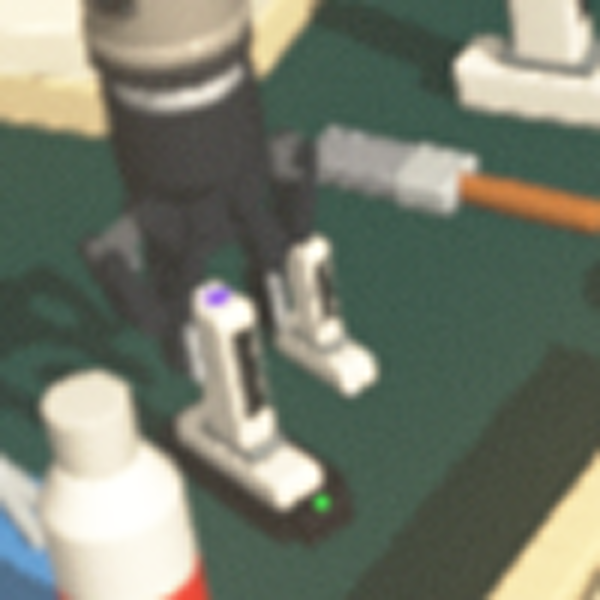

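>>> arm_command --series '[[46,[0,3,0],0],[30,[0,3,0],0],[10,[0,3,0],0],[10,[0,3,0],0],[10,[0,3,0],0],[10,[0,3,0],0]]' --squeeze 45

```text
t: 14.72
eef_pos: [0.5769, -0.3026, 0.0812]
tool_rot: [0.0, 0.992, -0.125, 0.001]
contact_force: [0.3, 0.4, 4.7]
gripper_width: 0.254
```

```bash
python3 - <<'E'
from h import *
go([.5763,-.3025,.078],-14.5)
cv2.imwrite("pics/w12.png",read_camera("wrist"))
crop(read_camera("scene"),120,120,220,220,6,"s12.png")
E
```

```text
t 14.725 pos [ 0.5769 -0.3026  0.0812] az -14.39 tilt [ 1.2e-03  3.0e-04 -1.0e+00] shift [-0.6  0.1  3.2] roll 0.002 g 0.25370444110147067 F [0.31 0.38 4.72]
```

View pics/w12.png

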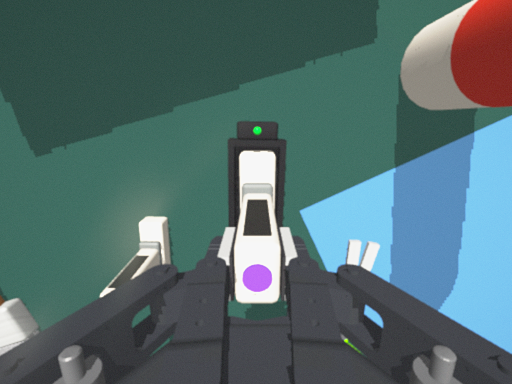

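View pics/s12.png

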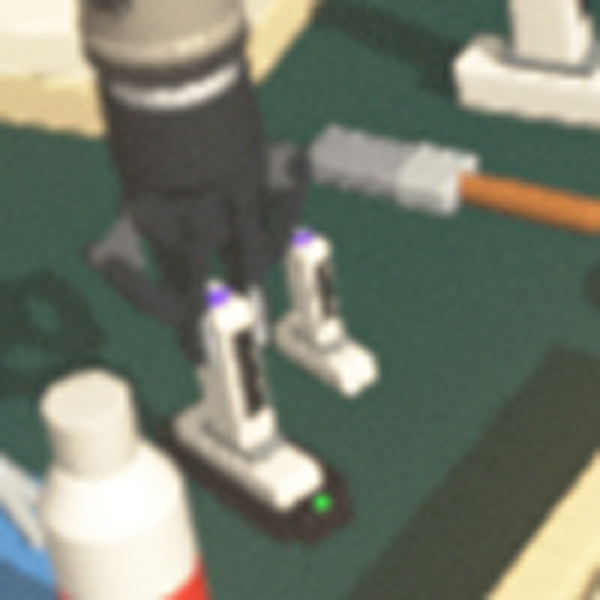

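>>> arm_command --series '[[10,[0,0,-8],0],[10,[0,0,-20],0],[10,[0,0,-40],0],[10,[0,0,-70],0],[10,[0,0,-100],0],[10,[0,0,-130],0],[10,[0,0,-160],0],[10,[0,0,-160],0]]'

```text
t: 15.82
eef_pos: [0.5776, -0.3033, 0.2442]
tool_rot: [0.001, 0.992, -0.125, 0.003]
contact_force: [0.2, -0.2, -1.4]
gripper_width: 0.248
```

```bash
python3 - <<'E'
from h import *
go([.511,.1636,.242],-3.)
cv2.imwrite("pics/w13.png",read_camera("wrist"))
cv2.imwrite("pics/s13.png",read_camera("scene"))
E
```

```text
t 15.825 pos [ 0.5776 -0.3033  0.2442] az -14.4 tilt [ 5.7e-03  7.0e-04 -1.0e+00] shift [-180.7 -435.7    0.9] roll -0.199 g 0.24820651843549327 F [ 0.21 -0.16 -1.4 ]
```

View pics/w13.png

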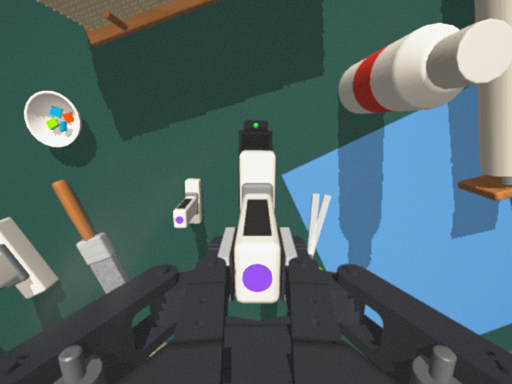

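View pics/s13.png

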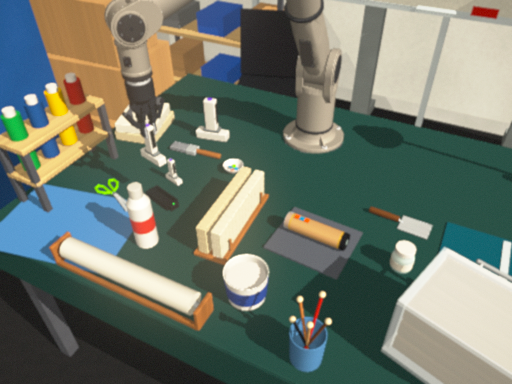

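>>> arm_command --series '[[10,[-8,-20,0],0],[10,[-25,-60,0],-0.03],[10,[-45,-108,0],-0.06],[10,[-65,-156,0],-0.1],[10,[-85,-204,0],-0.13],[10,[-105,-252,0],-0.16],[10,[-125,-300,0],-0.199],[10,[-145,-348,0],-0.199]]'

```text
t: 16.92
eef_pos: [0.5211, 0.0725, 0.2395]
tool_rot: [0.0, 1.0, -0.026, -0.001]
contact_force: [0.6, 1.0, -2.4]
gripper_width: 0.248
```

```bash
python3 - <<'E'
from h import *
go([.511,.1636,.242],-3.)
E
```

```text
t 16.925 pos [0.5211 0.0725 0.2395] az -2.95 tilt [-2.e-03  7.e-04 -1.e+00] shift [-14.7 -90.4  -2.5] roll 0.0009 g 0.24817867340802952 F [ 0.56  0.97 -2.38]
```

>>> arm_command --series '[[10,[-6,-35,-3],0],[10,[-11,-65,-3],0],[10,[-14,-82,-3],0],[10,[-14,-88,-3],0],[10,[-14,-88,-3],0],[10,[-14,-88,-3],0]]'

```text
t: 17.68
eef_pos: [0.5133, 0.1581, 0.2435]
tool_rot: [0.0, 1.0, -0.027, -0.0]
contact_force: [0.2, -0.1, -2.3]
gripper_width: 0.251
```

```bash
python3 - <<'E'
from h import *
go([.511,.1636,.1512],-3.)
cv2.imwrite("pics/w14.png",read_camera("wrist"))
crop(read_camera("scene"),250,120,380,270,4.5,"s14.png")
crop(read_camera("top"),120,110,250,230,6,"t14.png")
E
```

```text
t 17.675 pos [0.5133 0.1581 0.2435] az -3.1 tilt [-0.e+00  5.e-04 -1.e+00] shift [-2.6 -5.5 92.3] roll -0.0018 g 0.25102597237090596 F [ 0.19 -0.07 -2.26]
```

View pics/w14.png

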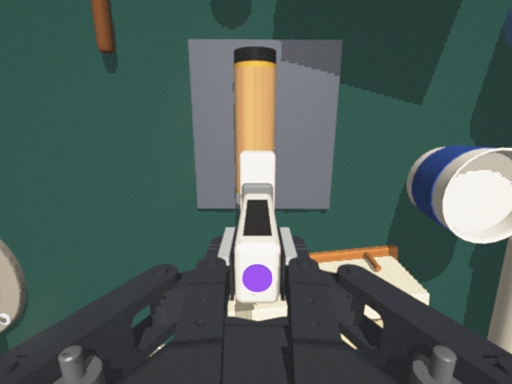

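View pics/s14.png

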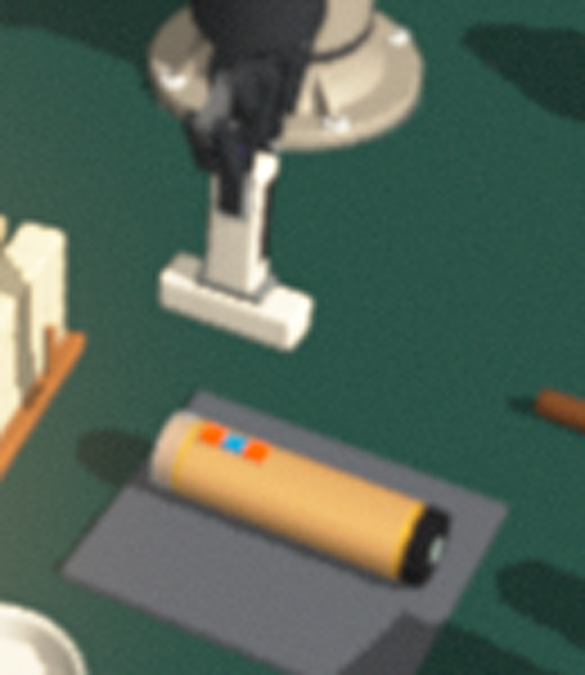

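View pics/t14.png

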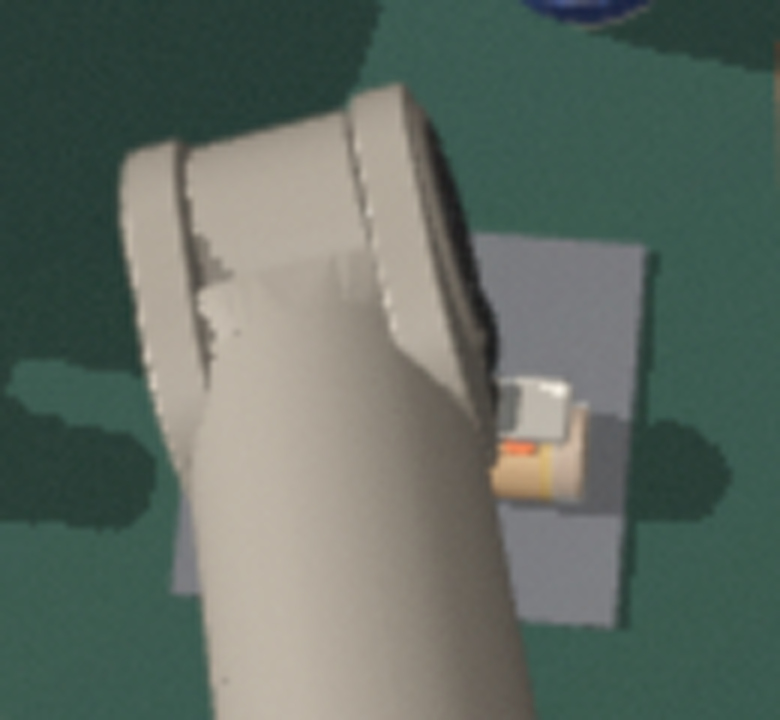

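>>> arm_command --series '[[10,[-2,-5,20],0],[10,[-2,-5,45],0],[10,[-2,-5,65],0],[10,[-2,-5,75],0],[10,[-2,-5,75],0],[10,[-2,-5,75],0]]'

```text
t: 18.58
eef_pos: [0.512, 0.1647, 0.1694]
tool_rot: [-0.0, 1.0, -0.026, 0.001]
contact_force: [-0.2, 0.0, -2.0]
gripper_width: 0.249
```

```bash
python3 - <<'E'
from h import *
import pickle
go([.511,.1636,.1512],-3.)
m=camera_model("wrist");pickle.dump((m,status.get_obs()["eef_pos"]),open("w15.pkl","wb"));im=read_camera("wrist");cv2.imwrite("pics/w15.png",im);crop(im,215,130,300,310,4,"w15c.png")
crop(read_camera("scene"),275,165,345,245,9,"s15.png")
crop(read_camera("top"),180,150,250,220,9,"t15.png")
E
```

```text
t 18.575 pos [0.512  0.1647 0.1694] az -3.0 tilt [ 1.2e-03 -7.0e-04 -1.0e+00] shift [-0.9  1.2 18.2] roll -0.0 g 0.24871085043221403 F [-0.16  0.03 -2.02]
```

View pics/w15c.png

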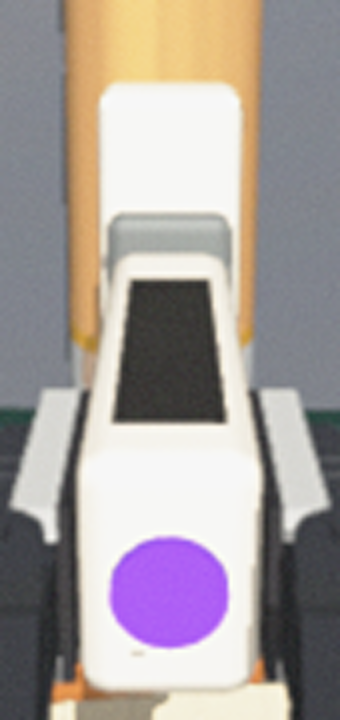

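View pics/s15.png

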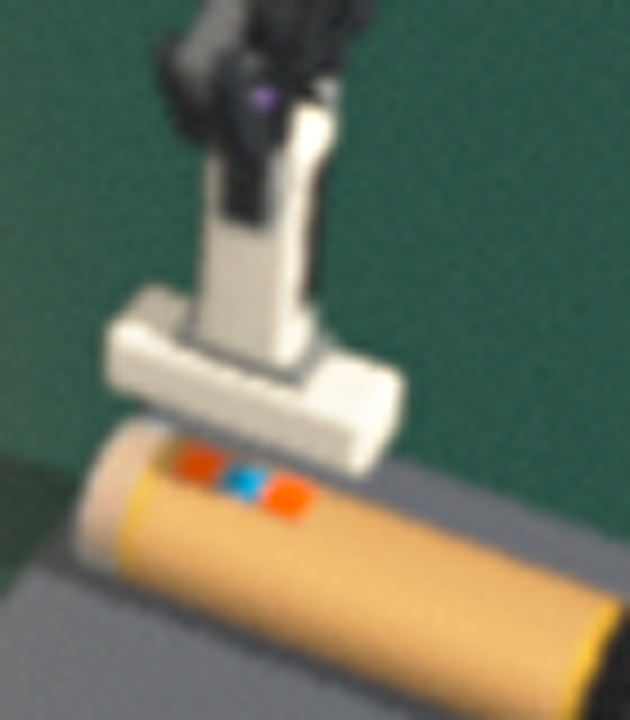

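View pics/t15.png

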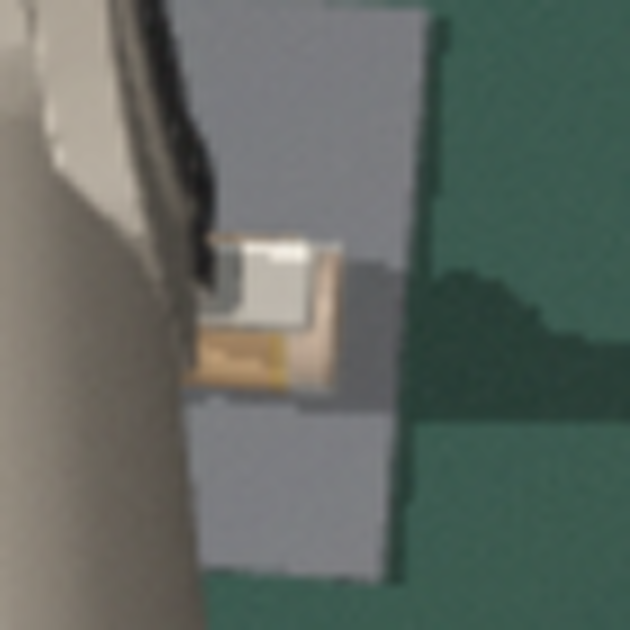

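```bash
cat >> h.py <<'E'
def lampfit(obs,x0,tcp):
    "obs: list of (m,u,v,(lx,ly,lz mm in lamp)) ; params x,y,z,yaw"
    from scipy.optimize import least_squares
    def f(p):
        c,s=np.cos(p[3]),np.sin(p[3]);r=[]
        for m,u,v,l in obs:
            l=np.array(l)/1000;X=np.array([p[0]+c*l[0]-s*l[1],p[1]+s*l[0]+c*l[1],p[2]+l[2]])
            r+=list(proj(m,X)-[u,v])
        return np.array(r)
    s=least_squares(f,x0);return s.x,f(s.x).reshape(-1,2),f(np.array(x0)).reshape(-1,2)
E
python3 - <<'E'
from h import *
import pickle
np.set_printoptions(precision=4,suppress=True)
m,p=pickle.load(open("w15.pkl","rb"));S=camera_model("scene");T=camera_model("top")
w=lambda u,v:(m,)+uc(215,130,4,u,v);ss=lambda u,v:(S,)+uc(275,165,9,u,v);tt=lambda u,v:(T,)+uc(180,150,9,u,v)
# lamp x -> +y (az 87), lamp y -> -x
so=[ss(106,386)+((-45,-14,0),),ss(352,474)+((45,-14,0),),ss(104,325)+((-45,-14,24),),ss(358,412)+((45,-14,24),),ss(405,372)+((45,14,24),)]
wo=[w(99,83)+((45,14,24),),w(242,83)+((45,-14,24),),w(169,591)+((0,0,120),)]
to=[tt(310,241)+((-45,-14,24),),tt(307,327)+((-45,14,24),)]
x0=[p[0],p[1],p[2]-.0762,np.radians(87)]
for n,o in (("s",so),("w",wo),("t",to),("all",so+wo+to)):
    x,r,r0=lampfit(o,x0,p); print(n,x[:3],np.degrees(x[3]),"\n",r.round(1).tolist(),r0.round(1).tolist())
# tile in scene
print(proj(S,[.511,.1636,.06]), ss(243,484)[1:])
E
```

```text
s [0.4995 0.1583 0.0832] 86.79497985615545 
 [[-0.2, -0.6], [0.4, 0.1], [0.3, 0.1], [0.4, 0.8], [-0.8, -0.5]] [[0.1, 0.2], [1.2, 0.9], [0.6, 0.8], [1.2, 1.6], [0.0, 0.2]]
w [0.5116 0.1663 0.0982] 86.66202494733342 
 [[-1.1, 0.0], [1.0, 0.3], [0.0, -0.2]] [[-0.4, 1.5], [0.8, 1.6], [1.0, -3.3]]
t [0.5137 0.1666 0.073 ] 89.37889782746572 
 [[-0.0, -0.0], [-0.0, -0.0]] [[0.2, 0.5], [-0.2, 0.6]]
all [0.5118 0.1654 0.0965] 86.873768864793 
 [[0.4, -0.7], [1.5, 0.1], [0.9, -0.1], [1.5, 0.8], [0.4, -0.7], [-0.9, 1.0], [0.9, 1.1], [0.5, -0.6], [-0.1, 0.4], [-0.6, 0.6]] [[0.1, 0.2], [1.2, 0.9], [0.6, 0.8], [1.2, 1.6], [0.0, 0.2], [-0.4, 1.5], [0.8, 1.6], [1.0, -3.3], [0.2, 0.5], [-0.2, 0.6]]
[301.7267 217.8814] (301.55555555555554, 218.33333333333334)
```

>>> arm_command --series '[[10,[-1,1.5,5],0],[10,[-1,1.5,10],0],[10,[-1,1.5,14],0],[10,[-1,1.5,17],0],[10,[-1,1.5,18],0],[10,[-1,1.5,18],0],[10,[-1,1.5,18],0]]'

```text
t: 19.6
eef_pos: [0.5104, 0.1633, 0.1507]
tool_rot: [-0.0, 1.0, -0.026, 0.0]
contact_force: [0.1, 1.0, -1.5]
gripper_width: 0.25
```

```bash
python3 - <<'E'
from h import *
import pickle
go([.511,.1636,.1500],-3.)
m=camera_model("wrist");pickle.dump((m,status.get_obs()["eef_pos"]),open("w16.pkl","wb"));im=read_camera("wrist");crop(im,215,120,300,310,4,"w16c.png")
crop(read_camera("scene"),275,165,345,245,9,"s16.png")
crop(read_camera("top"),180,150,250,220,9,"t16.png")
E
```

```text
t 19.6 pos [0.5104 0.1633 0.1507] az -2.98 tilt [ 3.e-04 -2.e-04 -1.e+00] shift [ 0.6 -0.4  0.7] roll 0.0003 g 0.25007723000302334 F [ 0.14  0.97 -1.52]
```

View pics/s16.png

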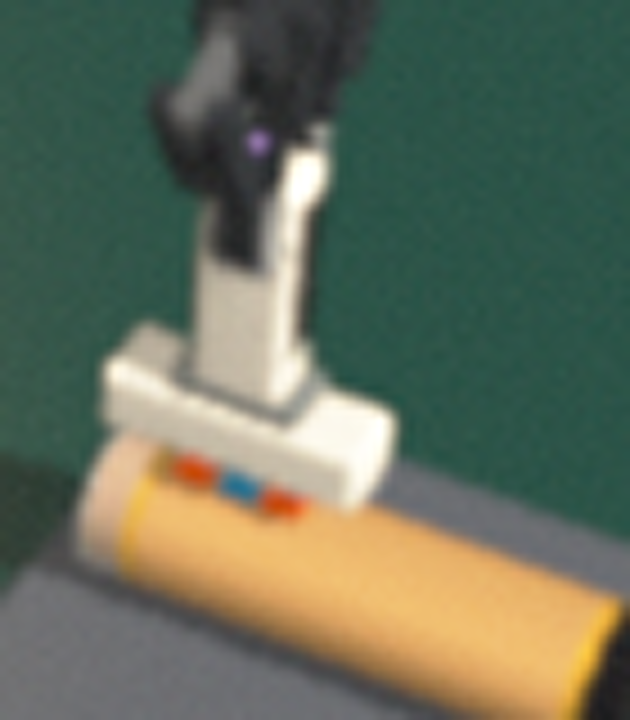

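View pics/w16c.png

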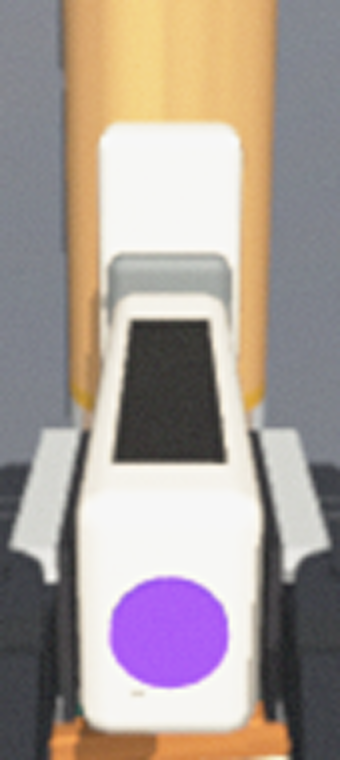

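View pics/t16.png

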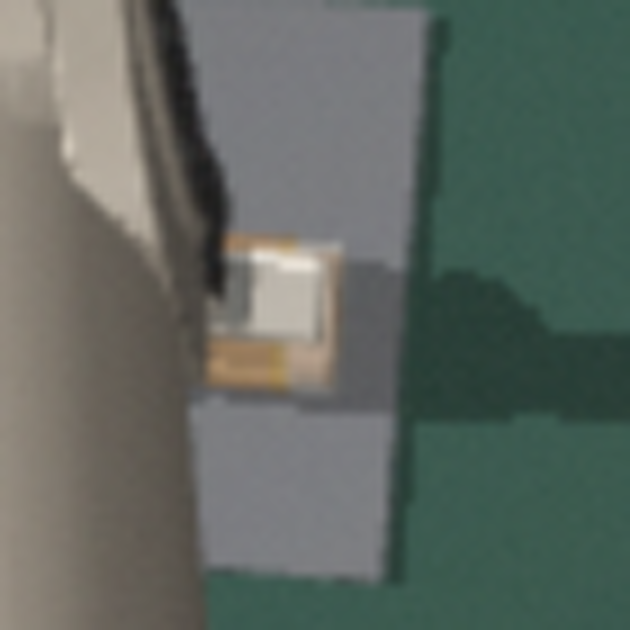

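```bash
python3 - <<'E'
from h import *
import pickle
np.set_printoptions(precision=4,suppress=True)
m,p=pickle.load(open("w16.pkl","rb"));S=camera_model("scene");T=camera_model("top")
w=lambda u,v:(m,)+uc(215,120,4,u,v);ss=lambda u,v:(S,)+uc(275,165,9,u,v);tt=lambda u,v:(T,)+uc(180,150,9,u,v)
so=[ss(102,418)+((-45,-14,0),),ss(350,508)+((45,-14,0),),ss(102,362)+((-45,-14,24),),ss(350,448)+((45,-14,24),),ss(397,412)+((45,14,24),)]
wo=[w(99,124)+((45,14,24),),w(242,124)+((45,-14,24),),w(169,631)+((0,0,120),)]
to=[tt(325,255)+((-45,-14,24),),tt(321,339)+((-45,14,24),)]
x0=[p[0],p[1],p[2]-.0762,np.radians(87)]
for n,o in (("s",so),("w",wo),("t",to),("all",so+wo+to)):
    x,r,r0=lampfit(o,x0,p); print(n,x[:3],np.degrees(x[3]),r0.round(1).tolist())
t=[.5108,.1636,.06];d=np.array([.0528,.9986,0])
f=lambda X:((proj(S,X)-[275,165]+.5)*9-.5).round(0)
print("tile pred crop px front edge ends",[f(np.array(t)+d*s+np.array([.0065,0,0])) for s in(-.0225,.0225)],"back",[f(np.array(t)+d*s-np.array([.0065,0,0])) for s in(-.0225,.0225)])
for U in (.072,.075,.078): print(U,[f(np.array([p[0],p[1],U])+d*s+np.array([.014,0,0])) for s in(-.045,.045)])
E
```

```text
s [0.4953 0.1562 0.0631] 86.43449973676925 [[0.1, 0.8], [0.7, 1.3], [0.4, 1.0], [1.3, 1.9], [0.1, 0.0]]
w [0.51   0.1646 0.0791] 86.77950474716586 [[-0.3, 1.2], [0.9, 1.2], [1.0, -3.3]]
t [0.5133 0.1646 0.0413] 88.63513612482593 [[-0.4, 0.2], [-0.7, 0.4]]
all [0.5101 0.1639 0.0779] 86.82575191320505 [[0.1, 0.8], [0.7, 1.3], [0.4, 1.0], [1.3, 1.9], [0.1, 0.0], [-0.3, 1.2], [0.9, 1.2], [1.0, -3.3], [-0.4, 0.2], [-0.7, 0.4]]
tile pred crop px front edge ends [array([175., 469.]), array([300., 516.])] back [array([191., 444.]), array([315., 491.])]
0.072 [array([105., 432.]), array([358., 527.])]
0.075 [array([105., 425.]), array([358., 520.])]
0.078 [array([106., 418.]), array([359., 513.])]
```

>>> arm_command --series '[[10,[0.6,0,0.7],0],[10,[0.6,0,1.4],0],[10,[0.6,0,1.4],0],[10,[0.6,0,1.4],0],[10,[0.6,0,1.4],0]]'

```text
t: 20.38
eef_pos: [0.5109, 0.1632, 0.1492]
tool_rot: [-0.0, 1.0, -0.026, -0.0]
contact_force: [-0.6, 0.1, -2.1]
gripper_width: 0.252
```

```bash
python3 - <<'E'
from h import *
go([.511,.1636,.1495],-3.)
s=read_camera("scene");cv2.imwrite("pics/s17f.png",s);crop(s,275,165,345,245,9,"s17.png")
E
```

```text
t 20.375 pos [0.5109 0.1632 0.1492] az -2.98 tilt [-0. -0. -1.] shift [ 0.1 -0.4 -0.3] roll 0.0003 g 0.2520505502595647 F [-0.61  0.13 -2.07]
```

View pics/s17.png

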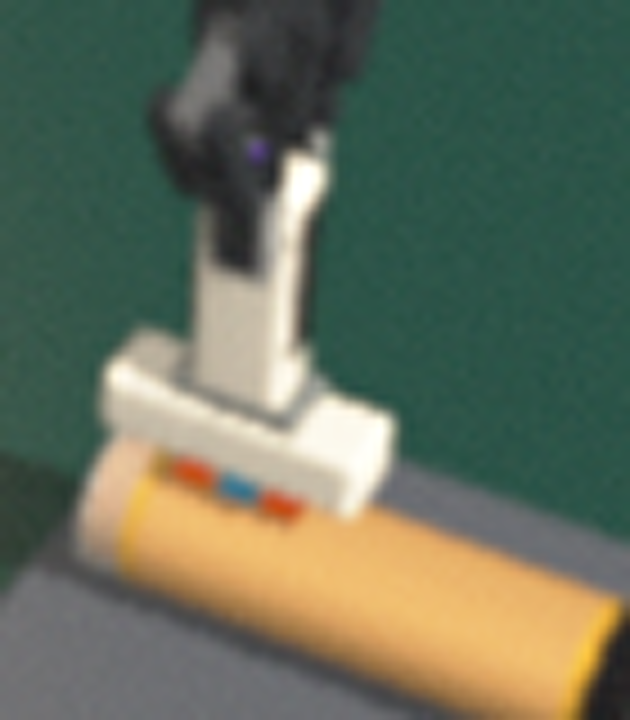

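View pics/s17f.png

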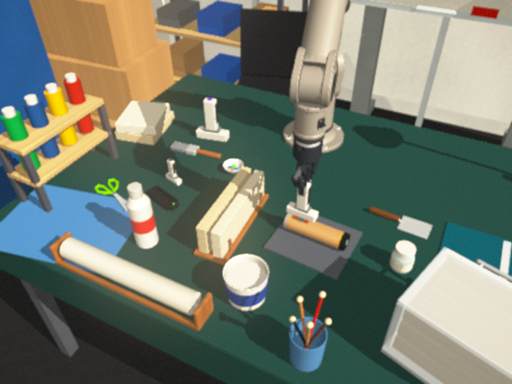

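The picture shows the lamp upright over the row of tiles, which sit at about (183–300, 465–510) in the crop, with a visible gap and no contact. Nothing else has been moved, so I'm handing the job in.

```bash
python3 -c "
from station import bot
print(bot.hand_in())"
```

```text
the job is handed in; nothing more can be done
None
```

The job is handed in at about 20 s. The arm is still holding the lamp upright over the tiles, with its bar in line with the row.

- **Rolling the tube:** I straddled the tube with the open fingers and rolled it about 50° until the tiles faced up. The last checks put the row 0.5–1.3° from straight up. I then let go and backed away.
- **First push missed:** the fingertips sat about 20 mm or more higher than the stated tool frame implies. They brushed the bare wood on top of the tube with about 3 N, away from the tiles. I went lower and the second push worked.
- **Carrying the lamp:** I took the middle-sized lamp from the dock by its handle and carried it over the rack with its underside about 165 mm up. The canvas tops are at 110 mm.
- **Final position:** by the last estimates the lamp is centred over the tiles to about 1 mm, within about half a degree of the row's line, and upright.
- **Height above the tiles:** the two checks disagree. Reckoning from the dock gives about 13 mm and the camera fits give about 16–17 mm, so I set the height between them, around 15 mm.
- **Contact and surroundings:** the wrist force at the end was about 2 N, roughly the lamp's weight. The last pictures showed no contact with the tiles and no other objects disturbed.

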